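# Let the bench winch back and lock it

### The arm

A 7-joint arm with a two-finger parallel gripper is mounted at the origin on a cart in front of the work surface, level with it; the furniture and walls round the work are solid. World frame = base frame: x ahead of the robot, y to its left, z up, the work surface at z = 0. Lengths are in m, angles in rad, forces in N, time in s.
With the tool pointing down it reaches from about 0.4 to 0.85 m from the base axis. Payload 10.4 kg.
Tool frame: the origin (TCP) lies where the fingers leave the gripper's body, on its centre line; the fingertips stand 70 mm ahead of it and the grasp point (between the pads) lies r.grip_depth ahead of it (r.grip_depth is the distance from the TCP to the grasp point, in m); z points along the fingers, y is the direction in which the jaws open and shut (so a half turn about z gives the same grasp; the last joint's range is limited). The gripper opens to 87 mm and grips with 3 to 60 N. Pads are 19 mm wide; open, the fingers measure 117 mm over their backs; the gripper's body (75 mm by 190 mm) begins 51 mm behind the grasp point.
Start: joints at [1.122, 0.332, -0.065, 1.46, 0.022, 1.35, -0.088], TCP at [0.258, -0.569, 0.292] pointing down, gripper open.
Joint ranges: [-2.6, 2.6], [-0.5, 2.12], [-1.47, 1.34], [0.16, 2.42], [-1.27, 4.41], [0.06, 2.06], [-2.6, 2.6]. Speed limits (rad/s): [2.22, 2.22, 2.79, 2.79, 3.14, 3.14, 3.14].

### API

Orientations are given as a unit quaternion [x, y, z, w].
In Python, from bench import monitor, viewer, workorder, nets, r gives the robot as it stands.
- The arm moves only by the tool drive_tool, never from a script. Its argument "plan" is a list of rows, each an object of numbers: "rx", "ry", "rz": the turn, a rotation vector about the tool's x, y, z in units of 360 degrees (1.0 is 360 degrees); "x", "y", "z": the shift along the tool's x, y, z in units of 1000 mm (1.0 is 1000 mm); "fingers": the opening, from 0 (shut) to 1 (fully open). In form: [{"rx": .., "ry": .., "rz": .., "x": .., "y": .., "z": .., "fingers": ..}, ...]. A call has 1 to 12 rows; each row is the pose to reach, as a shift and turn from the pose commanded when the call began, along the tool's axes at that moment, turning the shorter way round; what a row does not reach only later rows make up. A row lasts 1/8 s, in which the tool goes at most 62.5 mm and 10.7 degrees, less where a joint would pass 70% of its speed; a pose out of reach is approached as far as the arm can. A call with a number of a shift or a turn outside -1 to 1 is refused whole. A call with a gripper value outside its range is refused whole. The fingers move at their own pace and stop on an object; "squeeze" is the grip in N (left out, the last holds). Time passes only in rows, so rows that repeat a pose let the fingers close. It gives the time, the measured TCP pose, the force and the opening at its end, in the units of the state.
- monitor.read_state(): the state, without advancing time (a new reading comes with each control period).
- viewer.camera(name): name is "side" or "top" or "wrist"; returns a dict with "color" (420x560x3 uint8, red, green, blue), "depth" (420x560 float32, m along the optical axis (not along the pixel's ray), 0 where there is no reading), "camera_matrix" (3x3 intrinsics, pixels), "xyz" and "rotation" of the camera in the world. Camera axes: x right, y down, z forward; pixel columns grow to the right and rows downward; lengths in m; the calibration is good to about 2 mm. A picture is of the moment at which its call begins.
- workorder.close_job(): hands the job in, once; it reports no verdict.
Trained networks look in the newest picture that a camera, given by its name, has taken for a name from the list of things; names that differ only in an ending like _2 or _b are one class to them, and where a whole thing is asked for, a point or a joint stands for the part that bears it (a point fixed in the world has none). Each returns a list of dicts, best first, with "confidence" (0 to 1); they miss things now and then, are a little off and sometimes report something else, mostly with a low value. They report only what shows in the picture. A call takes as long as a camera call. They do not tell look-alikes from the thing itself.
- nets.find_in(label, camera): "centre" ([x, y, z] in m, in world coordinates, good to about 4 mm: the middle of the surface that is visible of it).
- nets.regions_of(label, camera): "region" (420x560 bool, what is visible of it).
The state is a dict: "time": time; "joint_positions": joint angles; "joint_vel": joint speeds; "joint_torque": joint torques, N m; "ee_pos": TCP position; "eef_rot": TCP orientation; "ft_force": force on the tool from outside, world axes, zero at the start; "torque": the same for the moment, N m; "width": finger opening in m.
Only numpy, scipy, OpenCV 4.12 (cv2) and the standard library are available. Lean on these libraries where they do the work, as an engineer would, in place of code of your own. Each camera call takes 0.05 s, during which the arm holds its last target.

### The job

Put the bench hand winch into its locked rest position: flick the sprung pawl off the ratchet wheel so that it stays off, then ease the drum slowly back, unwinding by its crank post, until the notch in its flange faces the tongue of the lock plate. Then push the lock plate along its channel, without lifting it out, until its holes drop over the studs and it lies down flat with its tongue in the notch. Leave the pawl off, and do not shift or tip the bottles, flask and timer standing around.

Things in the scene. Friction and masses are not known exactly. Their poses are not given: they have to be found in the camera images.
- winch: hand winch with upright drum axis, bolted to the bench (fixed). Grey base plate 10 mm thick, x -115 to +95, y -115 to +200 in its frame. Origin on the drum axis, at bench height, z up; coordinates (x, y) below are in this frame, in mm. Stacked on the axis: notched flange 68 radius (z 13-29), ratchet wheel 60 radius with 14 saw teeth (z 30-42), barrel 44 radius, crank arm (z 66-74)
- drum (a joint): turn of the drum, rad: 0 = home (notch faces +y, crank post at -30 degrees anticlockwise from the winch's +x); grows anticlockwise from above as it is wound, so easing back is clockwise. Range -0.35 to 3.3. While the pawl is in, the teeth let it be wound further but not back. A drag brake holds it where it is left; about 2 N at the post moves it slowly
- notch (a point): mouth of the notch in the rim of the drum's flange, 21 mm above the bench, 68 mm from the axis; 24 mm wide, open down to radius 46. It turns with the drum; the lock plate's tongue enters it only when the drum is home within about 0.1 rad, else the rim blocks the tongue
- crank_post (a point): middle of the top of the upright crank post, 108 mm above the bench; the post is 18 mm thick, 34 mm tall (z 74-108), 75 mm from the drum axis, on the end of the flat crank arm
- pawl (a joint): turn of the pawl, rad: about 0 to 0.2 = in the teeth, 0.9 = off, against its stop. An over-centre spring snaps it to either rest: past 0.45 it goes on to 0.9 by itself and stays there. It turns clockwise from above as it comes off, so its tail pin moves towards +y of the winch
- pawl_pivot (a point): top of the pawl's pivot, at (-55, -70), 50 mm above the bench; fixed on the winch. The pawl's sprung strut lies below z 32, under the tail
- pawl_pin (a point): middle of the top of the upright steel pin on the pawl's tail, 73 mm above the bench; the pin is 10 mm thick, free from z 43 up, 45 mm from the pivot. With the pawl in the teeth it is at about (-95, -90) to (-99, -82), off at about (-96, -51); push it from the -y side towards +y with about 2 N
- seat (a point): middle of the lock plate's seat, at (0, 108), 12 mm above the bench: where the plate's origin lies when locked. Three studs 9 mm thick stand there, tops at z 19, at (0, 90), (-18, 125), (18, 125). Behind it (y 143 to 200) is a landing at z 19, level with the stud tops. Rails along y on both sides: inner faces x +-31, outer +-39, y 78 to 200, tops at z 30
- lock_plate: loose aluminium plate 60 x 64 x 6 mm (x, y, z), three 14 mm holes, at its -y end a tongue 12 wide, 18 long. Origin in the middle of its underside without the tongue; axes as the winch's. Push tab on top: 20 wide (x), y +18 to +28, z 6 to 37; push its +y face towards -y of the winch. Starts level at z 19, y 133 to 150 in the winch frame; over the studs it drops 7 mm
- bottle_a: bystander: amber bottle, 48 mm across, 103 mm tall; origin in the middle of its underside
- vial: bystander: small amber bottle, 29 mm across, 64 mm tall; origin in the middle of its underside
- flask: bystander: small clear flask, 47 mm across, 86 mm tall; origin in the middle of its underside
- timer: bystander: white bench timer, 26 x 64 x 60 mm; origin in the middle of its underside
Not all that is in view belongs to the job. Leave any pink look-alike of the lock_plate alone.

How it is judged:
By the outcome, as a careful person would: the job done as asked, in the order asked, and still so for the second after the job is handed in, with the robot touching nothing.
It also fails if it takes over 64 s, if anything falls off the work surface, if the arm or the gripper's body presses on something with over 40 N, if the wrist force passes 120 N, or if a joint passes its speed limit or range.

## Working session

There is one attempt and no reset: what is moved stays moved. The work goes in short steps, Python scripts to look and compute and a tool call to move; the robot and the scene stay as the last step left them, time stands still between calls to the robot, and variables do not carry over. Pictures are saved under pics/ and viewed, and the job is handed in when it is done.

Besides the shell and the picture viewer there is one more tool, called after ">>>" as a command line: name --argument value ..., lists and objects as JSON in quotes. drive_tool: Moves the arm, as the interface text tells. Its arguments: {"type":"object","properties":{"plan":{"type":"array","items":{"type":"object","properties":{"rx":{"type":"number","minimum":-1,"maximum":1},"ry":{"type":"number","minimum":-1,"maximum":1},"rz":{"type":"number","minimum":-1,"maximum":1},"x":{"type":"number","minimum":-1,"maximum":1},"y":{"type":"number","minimum":-1,"maximum":1},"z":{"type":"number","minimum":-1,"maximum":1},"fingers":{"type":"number"}}}},"squeeze":{"type":"number"}},"required":["plan"]}

```bash
ls; mkdir -p pics
cat > h.py <<'E'
import numpy as np, cv2
from bench import monitor, viewer, workorder, nets, r
def snap(n,f):
    c=viewer.camera(n); cv2.imwrite('pics/'+f,c['color'][:,:,::-1]); return c
def unproj(c,u,v,d=None):
    K=c['camera_matrix']; d=c['depth'][int(v),int(u)] if d is None else d
    p=np.array([(u-K[0,2])/K[0,0]*d,(v-K[1,2])/K[1,1]*d,d]); return np.array(c['rotation'])@p+np.array(c['xyz'])
def st():
    s=monitor.read_state(); print({k:np.round(s[k],4).tolist() for k in ['time','joint_positions','ee_pos','eef_rot','ft_force','width']}); return s
E
python3 - <<'E'
from h import *
np.set_printoptions(precision=4,suppress=True)
s=st(); print(r.grip_depth)
for n in ['top','side']:
    c=snap(n,n+'1.png'); print(n,c['xyz'],c['rotation'],c['camera_matrix'])
    for l in ['winch','crank_post','pawl_pin','pawl_pivot','notch','lock_plate','seat','bottle_a','vial','flask','timer']:
        print(l,[(np.round(x['centre'],4),round(x['confidence'],2)) for x in nets.find_in(l,n)[:3]])
E
```

```text
pics
{'time': 0.0, 'joint_positions': [1.1224, 0.3329, -0.0647, 1.461, 0.0216, 1.3499, -0.0885], 'ee_pos': [0.258, -0.5689, 0.2915], 'eef_rot': [0.9774, 0.2113, -0.0002, -0.0007], 'ft_force': [0.06, -0.3392, -0.1024], 'width': 0.087}
0.051
top [ 0.4109 -0.0179  0.9537] [-0.7021  0.7081 -0.0477  0.058 ] [[382.6921   0.     290.2347]
 [  0.     382.6921 208.8249]
 [  0.       0.       1.    ]]
winch [(array([0.5928, 0.0491, 0.0045]), 0.83)]
crank_post [(array([0.6148, 0.018 , 0.0622]), 0.56)]
pawl_pin [(array([ 0.5642, -0.0591,  0.0433]), 0.53)]
pawl_pivot [(array([0.5955, 0.0481, 0.0076]), 0.57)]
notch [(array([0.6192, 0.0166, 0.068 ]), 0.76), (array([ 0.5641, -0.0572,  0.0427]), 0.35)]
lock_plate [(array([0.3568, 0.2322, 0.0065]), 0.88), (array([ 0.3853, -0.1807,  0.0049]), 0.64), (array([0.6039, 0.1548, 0.025 ]), 0.61)]
seat [(array([0.5954, 0.0476, 0.0079]), 0.72)]
bottle_a [(array([ 0.4481, -0.0598,  0.0664]), 0.79), (array([0.5946, 0.0469, 0.0125]), 0.53)]
vial [(array([ 0.6407, -0.1593,  0.0452]), 0.58)]
flask [(array([0.7549, 0.18  , 0.0483]), 0.73)]
timer [(array([0.4201, 0.11
[... 306 characters left out ...]
67,  0.0413]), 0.66), (array([ 0.5642, -0.0715,  0.0426]), 0.36)]
pawl_pin [(array([ 0.5656, -0.0703,  0.0433]), 0.75)]
pawl_pivot [(array([ 0.5989, -0.0133,  0.0093]), 0.8)]
notch [(array([ 0.6209, -0.0073,  0.0418]), 0.88)]
lock_plate [(array([ 0.3863, -0.1925,  0.0093]), 0.92), (array([0.5993, 0.1622, 0.0214]), 0.89), (array([0.3613, 0.224 , 0.0043]), 0.71)]
seat [(array([ 0.5998, -0.0078,  0.0113]), 0.85)]
bottle_a [(array([ 0.4546, -0.0738,  0.0596]), 0.93)]
vial [(array([ 0.6226, -0.0043,  0.0455]), 0.75), (array([0.7461, 0.1682, 0.0441]), 0.7), (array([ 0.6494, -0.1705,  0.0394]), 0.63)]
flask [(array([0.7457, 0.1696, 0.0417]), 0.73)]
timer [(array([ 0.5993, -0.0112,  0.0111]), 0.54)]
```

```bash
sed -i 's/np.array(c\[.rotation.\])@p/R.from_quat(c["rotation"]).apply(p)/; s/^import numpy as np, cv2/import numpy as np, cv2\nfrom scipy.spatial.transform import Rotation as R/' h.py; cat h.py | head -12
```

```text
import numpy as np, cv2
from scipy.spatial.transform import Rotation as R
from bench import monitor, viewer, workorder, nets, r
def snap(n,f):
    c=viewer.camera(n); cv2.imwrite('pics/'+f,c['color'][:,:,::-1]); return c
def unproj(c,u,v,d=None):
    K=c['camera_matrix']; d=c['depth'][int(v),int(u)] if d is None else d
    p=np.array([(u-K[0,2])/K[0,0]*d,(v-K[1,2])/K[1,1]*d,d]); return R.from_quat(c["rotation"]).apply(p)+np.array(c['xyz'])
def st():
    s=monitor.read_state(); print({k:np.round(s[k],4).tolist() for k in ['time','joint_positions','ee_pos','eef_rot','ft_force','width']}); return s
```

View pics/top1.png

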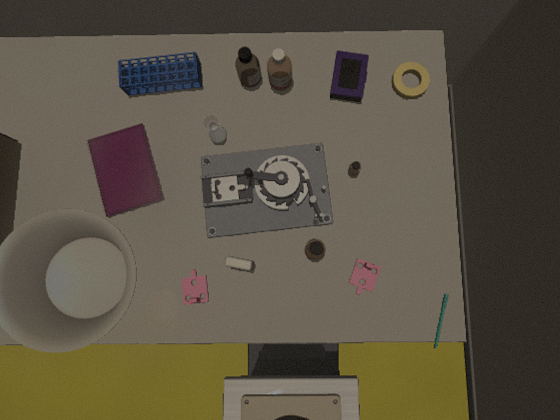

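View pics/side1.png

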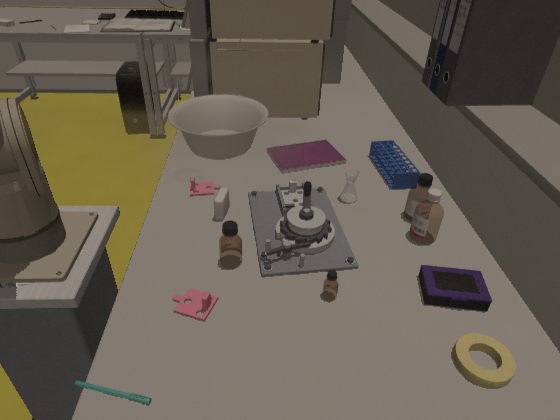

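Run:
```python
from h import *
for n,(a,b,c_,d) in {'top':(130,250,190,350),'side':(170,280,230,365)}.items():
    c=snap(n,'x.png'); im=c['color'][a:b,c_:d,::-1]
    im=cv2.convertScaleAbs(cv2.resize(im,None,fx=5,fy=5,interpolation=cv2.INTER_CUBIC),alpha=1.6)
    cv2.imwrite(f'pics/{n}z.png',im)
    np.savez(n+'.npz',**{k:c[k] for k in c})
```

```text
(no output)
```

View pics/topz.png

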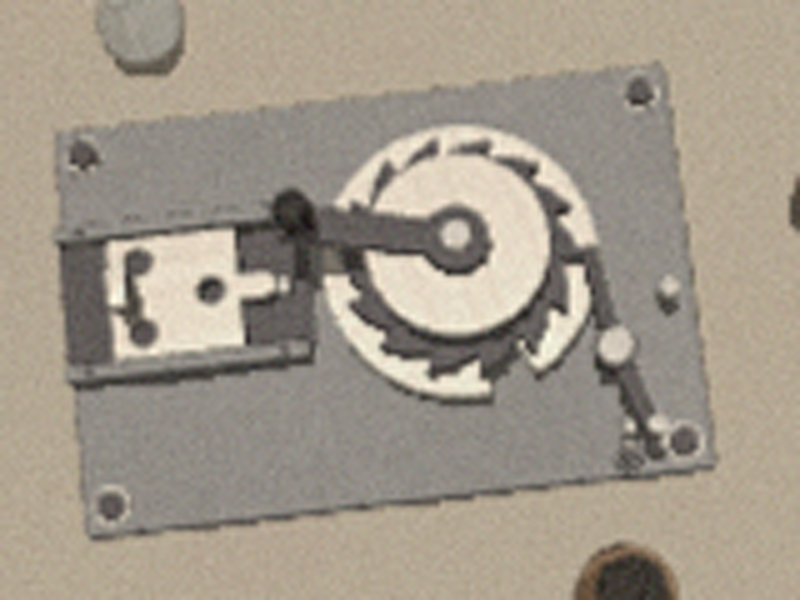

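View pics/sidez.png

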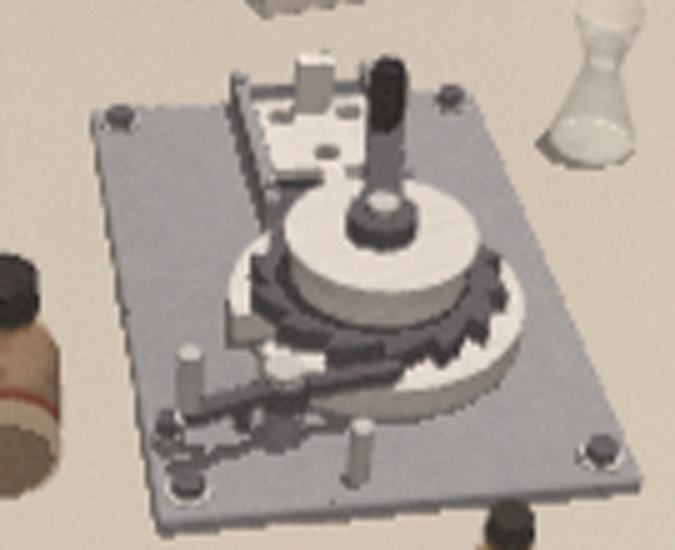

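```bash
cat >> h.py <<'E'
def ray(c,u,v,z):
    K=c['camera_matrix']; d=R.from_quat(c["rotation"]).apply([(u-K[0,2])/K[0,0],(v-K[1,2])/K[1,1],1]); o=np.array(c['xyz']); return o+d*(z-o[2])/d[2]
def proj(c,p):
    K=c['camera_matrix']; q=R.from_quat(c["rotation"]).inv().apply(np.atleast_2d(p)-np.array(c['xyz'])); q=q@K.T; return q[:,:2]/q[:,2:]
E
python3 - <<'E'
from h import *
from scipy.optimize import least_squares
np.set_printoptions(precision=4,suppress=True)
T=dict(np.load('top.npz')); S=dict(np.load('side.npz'))
# winch corners: TL = (x+95,y200), TR=(95,-115), BR=(-115,-115), BL=(-115,200)
W=np.array([[95,200,10],[95,-115,10],[-115,-115,10],[-115,200,10]])/1e3
tz=np.array([[60,130],[660,65],[715,465],[90,537]]); tp=(tz+0.5)/5-0.5+[190,130]
sz=np.array([[468,90],[640,480],[160,527],[93,112]]);sp=(sz+0.5)/5-0.5+[230,170]
pt=np.array([ray(T,*p,.01) for p in tp]); ps=np.array([ray(S,*p,.01) for p in sp])
print(pt);print(ps)
for P in (pt,ps,np.r_[pt,ps]):
    w=np.tile(W,(len(P)//4,1))
    f=lambda q:(R.from_euler('z',q[2]).apply(w)[:,:2]+q[:2]-P[:,:2]).ravel()
    o=least_squares(f,[.6,.0,.1]); print(o.x, np.degrees(o.x[2]), np.round(f(o.x)*1e3,1))
x=o.x
def w2w(p): return R.from_euler('z',x[2]).apply(np.array(p)/1e3)+[x[0],x[1],0]
def inv(p): return R.from_euler('z',-x[2]).apply(np.array(p)-[x[0],x[1],0])*1e3
def z2(a,o): return (np.array(a)+.5)/5-.5+o
print('post top', inv(ray(T,*z2([293,212],[190,130]),.108)), 'hub',inv(ray(T,*z2([457,232],[190,130]),.08)),'pin',inv(ray(T,*z2([658,424],[190,130]),.073)), 'pivot',inv(ray(T,*z2([615,344],[190,130]),.05)),'notch',inv(ray(T,*z2([512,378],[190,130]),.029)))
print('side: post', inv(ray(S,*z2([390,65],[230,170]),.108)),'pin',inv(ray(S,*z2([190,350],[230,170]),.073)),'pivot',inv(ray(S,*z2([287,370],[230,170]),.05)))
print('plate corners', [inv(ray(T,*z2(q,[190,130]),.025)) for q in ([105,240],[235,228],[245,345],[117,357])])
for l,p in dict(post=[0,75,108]).items(): pass
E
```

```text
[[ 0.6931  0.221   0.01  ]
 [ 0.7238 -0.0861  0.01  ]
 [ 0.5178 -0.1093  0.01  ]
 [ 0.4847  0.2004  0.01  ]]
[[ 0.6909  0.2181  0.01  ]
 [ 0.723  -0.0909  0.01  ]
 [ 0.5177 -0.1158  0.01  ]
 [ 0.4858  0.1972  0.01  ]]
[0.6192 0.0152 0.1038] 5.946869867500578 [-0.1  3.   1.8 -3.2 -1.1 -1.7 -0.6  1.9]
[0.6187 0.0109 0.1051] 6.023320175811917 [ 1.4  1.7  2.3 -2.5 -1.3  0.3 -2.4  0.5]
[0.619  0.0131 0.1045] 5.9851528015990345 [-0.5  0.9  1.6 -5.3 -1.2 -4.  -1.  -0.4  1.7  3.8  2.5 -0.5 -1.1  2.5
 -2.1  2.8]
post top [ 12.9165  74.8431 108.    ] hub [ 1.8759  2.1488 80.    ] pin [-97.8904 -80.5904  73.    ] pivot [-54.2309 -66.7829  50.    ] notch [-61.6341 -16.0496  29.    ]
side: post [ 16.2142  72.4161 108.    ] pin [-97.6371 -81.022   73.    ] pivot [-54.7082 -71.5523  50.    ]
plate corners [array([ 31.3645, 177.7273,  25.    ]), array([ 29.9953, 112.6353,  25.    ]), array([-29.5712, 113.0882,  25.    ]), array([-28.3334, 176.5868,  25.    ])]
```

```bash
cat >> h.py <<'E'
WX=np.array([.619,.0140,np.radians(5.98)])
def w2w(x,y,z): return R.from_euler('z',WX[2]).apply(np.array([x,y,z])/1e3)+[WX[0],WX[1],0]
def inv(p): return R.from_euler('z',-WX[2]).apply(np.array(p)-[WX[0],WX[1],0])*1e3
def tgt(psi): # winch-frame heading (deg) of tool x
    a=np.radians(psi)+WX[2]; return R.from_matrix(np.array([[np.cos(a),np.sin(a),0],[np.sin(a),-np.cos(a),0],[0,0,-1]]).T)
def rel(s,rows):
    R0=R.from_quat(s['eef_rot']); p0=np.array(s['ee_pos'])
    for x,y,z,psi in rows:
        d=R0.inv().apply(w2w(x,y,z)-p0); rv=(R0.inv()*tgt(psi)).as_rotvec()/(2*np.pi)
        print('x %.4f y %.4f z %.4f  rx %.4f ry %.4f rz %.4f'%(*d,*rv))
def where(s):
    m=R.from_quat(s['eef_rot']).as_matrix(); print('winch TCP',np.round(inv(s['ee_pos']),1),'psi',round(np.degrees(np.arctan2(m[1,0],m[0,0])-WX[2]),1))
E
python3 - <<'E'
from h import *
s=st(); where(s); rel(s,[(-98,-108,200,90),(-98,-108,124,90),(-98,-74,124,90)])
E
```

```text
{'time': 1.3, 'joint_positions': [1.1224, 0.3322, -0.0647, 1.46, 0.0216, 1.3499, -0.0885], 'ee_pos': [0.2582, -0.5692, 0.2923], 'eef_rot': [0.9774, 0.2113, 0.0, 0.0001], 'ft_force': [-1.0865, 0.852, -0.9717], 'width': 0.087}
winch TCP [-419.6 -542.5  292.3] psi 18.4
x 0.4424 y -0.3106 z 0.0923  rx 0.0000 ry 0.0000 rz -0.1988
x 0.4424 y -0.3106 z 0.1683  rx 0.0000 ry 0.0000 rz -0.1988
x 0.4531 y -0.3429 z 0.1683  rx 0.0000 ry 0.0000 rz -0.1988
```

>>> drive_tool --plan '[{"x": 0.442, "y": -0.311, "z": 0.09, "rz": -0.199, "fingers": 0}, {"x": 0.442, "y": -0.311, "z": 0.09, "rz": -0.199, "fingers": 0}, {"x": 0.442, "y": -0.311, "z": 0.09, "rz": -0.199, "fingers": 0}, {"x": 0.442, "y": -0.311, "z": 0.09, "rz": -0.199, "fingers": 0}, {"x": 0.442, "y": -0.311, "z": 0.09, "rz": -0.199, "fingers": 0}, {"x": 0.442, "y": -0.311, "z": 0.09, "rz": -0.199, "fingers": 0}, {"x": 0.442, "y": -0.311, "z": 0.09, "rz": -0.199, "fingers": 0}, {"x": 0.442, "y": -0.311, "z": 0.09, "rz": -0.199, "fingers": 0}, {"x": 0.442, "y": -0.311, "z": 0.09, "rz": -0.199, "fingers": 0}, {"x": 0.442, "y": -0.311, "z": 0.09, "rz": -0.199, "fingers": 0}, {"x": 0.442, "y": -0.311, "z": 0.09, "rz": -0.199, "fingers": 0}, {"x": 0.442, "y": -0.311, "z": 0.09, "rz": -0.199, "fingers": 0}]'

```text
validation failed for argument at $.pl...
```

Run:
```python
from h import *
s=st(); where(s); rel(s,[(-98,-108,200,90),(-98,-108,124,90),(-98,-74,124,90)])
snap('side','side2.png')
snap('wrist','w2.png')
```

```text
{'time': 1.3, 'joint_positions': [1.1224, 0.3322, -0.0647, 1.46, 0.0216, 1.3499, -0.0885], 'ee_pos': [0.2582, -0.5692, 0.2923], 'eef_rot': [0.9774, 0.2113, 0.0, 0.0001], 'ft_force': [-1.0865, 0.852, -0.9717], 'width': 0.087}
winch TCP [-419.6 -542.5  292.3] psi 18.4
x 0.4424 y -0.3106 z 0.0923  rx 0.0000 ry 0.0000 rz -0.1988
x 0.4424 y -0.3106 z 0.1683  rx 0.0000 ry 0.0000 rz -0.1988
x 0.4531 y -0.3429 z 0.1683  rx 0.0000 ry 0.0000 rz -0.1988
```

View pics/side2.png

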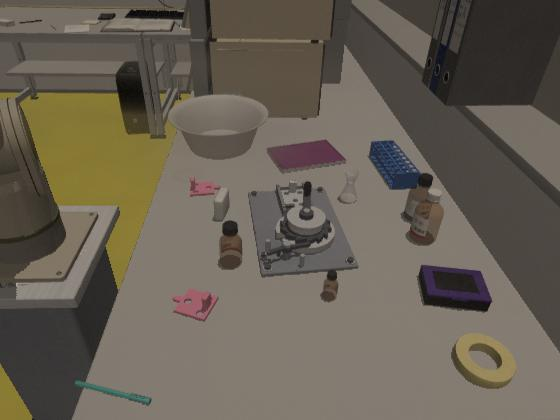

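View pics/w2.png

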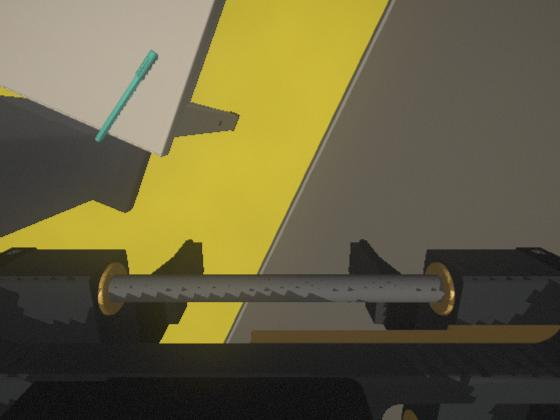

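The move was refused and nothing has moved. I'll retry with every field filled in.

>>> drive_tool --plan '[{"x": 0.442, "y": -0.311, "z": 0.09, "rx": 0, "ry": 0, "rz": -0.199, "fingers": 0}, {"x": 0.442, "y": -0.311, "z": 0.09, "rx": 0, "ry": 0, "rz": -0.199, "fingers": 0}, {"x": 0.442, "y": -0.311, "z": 0.09, "rx": 0, "ry": 0, "rz": -0.199, "fingers": 0}, {"x": 0.442, "y": -0.311, "z": 0.09, "rx": 0, "ry": 0, "rz": -0.199, "fingers": 0}, {"x": 0.442, "y": -0.311, "z": 0.09, "rx": 0, "ry": 0, "rz": -0.199, "fingers": 0}, {"x": 0.442, "y": -0.311, "z": 0.09, "rx": 0, "ry": 0, "rz": -0.199, "fingers": 0}, {"x": 0.442, "y": -0.311, "z": 0.09, "rx": 0, "ry": 0, "rz": -0.199, "fingers": 0}, {"x": 0.442, "y": -0.311, "z": 0.09, "rx": 0, "ry": 0, "rz": -0.199, "fingers": 0}, {"x": 0.442, "y": -0.311, "z": 0.09, "rx": 0, "ry": 0, "rz": -0.199, "fingers": 0}, {"x": 0.442, "y": -0.311, "z": 0.09, "rx": 0, "ry": 0, "rz": -0.199, "fingers": 0}, {"x": 0.442, "y": -0.311, "z": 0.09, "rx": 0, "ry": 0, "rz": -0.199, "fingers": 0}, {"x": 0.442, "y": -0.311, "z": 0.09, "rx": 0, "ry": 0, "rz": -0.199, "fingers": 0}]' --squeeze 10

```text
time: 2.9
ee_pos: [0.5319, -0.105, 0.2025]
eef_rot: [0.67, 0.743, -0.0, 0.0]
ft_force: [-0.3, -0.5, 0.3]
width: 0.0003
```

Run:
```python
from h import *
s=st(); where(s); rel(s,[(-98,-108,200,90),(-98,-108,124,90),(-98,-74,124,90)])
snap('side','side2.png')
snap('wrist','w2.png')
```

```text
{'time': 2.9, 'joint_positions': [0.5889, 0.2691, -0.5485, 1.7707, 0.1538, 1.144, 0.0955], 'ee_pos': [0.5319, -0.105, 0.2025], 'eef_rot': [0.6698, 0.7426, -0.0003, 0.0003], 'ft_force': [-0.3431, -0.5004, 0.2558], 'width': 0.0003}
winch TCP [ -99.1 -109.3  202.5] psi 89.9
x 0.0013 y 0.0011 z 0.0025  rx 0.0000 ry 0.0001 rz -0.0002
x 0.0014 y 0.0010 z 0.0785  rx 0.0000 ry 0.0001 rz -0.0002
x 0.0354 y 0.0010 z 0.0784  rx 0.0000 ry 0.0001 rz -0.0002
```

View pics/side2.png

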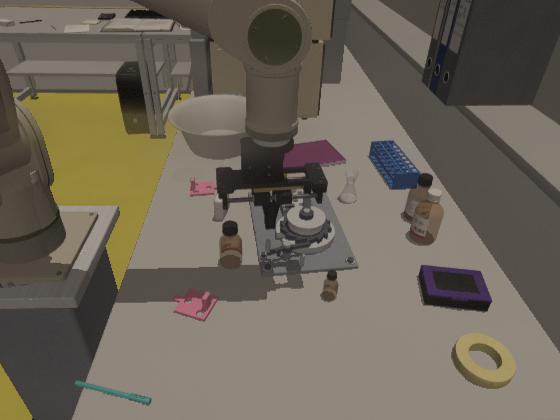

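View pics/w2.png

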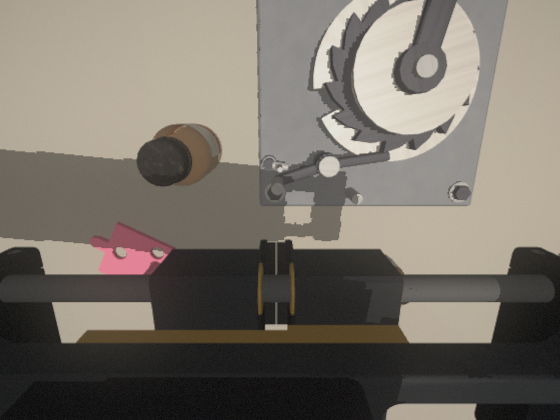

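>>> drive_tool --plan '[{"x": 0.001, "y": 0.001, "z": 0.04, "rx": 0, "ry": 0, "rz": 0, "fingers": 0}, {"x": 0.001, "y": 0.001, "z": 0.078, "rx": 0, "ry": 0, "rz": 0, "fingers": 0}, {"x": 0.001, "y": 0.001, "z": 0.078, "rx": 0, "ry": 0, "rz": 0, "fingers": 0}, {"x": 0.007, "y": 0.001, "z": 0.078, "rx": 0, "ry": 0, "rz": 0, "fingers": 0}, {"x": 0.013, "y": 0.001, "z": 0.078, "rx": 0, "ry": 0, "rz": 0, "fingers": 0}, {"x": 0.019, "y": 0.001, "z": 0.078, "rx": 0, "ry": 0, "rz": 0, "fingers": 0}, {"x": 0.025, "y": 0.001, "z": 0.078, "rx": 0, "ry": 0, "rz": 0, "fingers": 0}, {"x": 0.03, "y": 0.001, "z": 0.078, "rx": 0, "ry": 0, "rz": 0, "fingers": 0}, {"x": 0.036, "y": 0.001, "z": 0.078, "rx": 0, "ry": 0, "rz": 0, "fingers": 0}, {"x": 0.036, "y": 0.001, "z": 0.078, "rx": 0, "ry": 0, "rz": 0, "fingers": 0}]'

```text
time: 4.25
ee_pos: [0.5296, -0.0668, 0.1243]
eef_rot: [0.669, 0.744, 0.0, 0.0]
ft_force: [-0.2, 0.2, 0.6]
width: 0.0008
```

Run:
```python
from h import *
s=st(); where(s)
snap('side','side3.png')
c=snap('wrist','w3.png')
```

```text
{'time': 4.25, 'joint_positions': [0.517, 0.3499, -0.5508, 1.8611, 0.2161, 0.9896, -0.0198], 'ee_pos': [0.5296, -0.0668, 0.1243], 'eef_rot': [0.6685, 0.7437, 0.0002, 0.0], 'ft_force': [-0.2077, 0.239, 0.5686], 'width': 0.0008}
winch TCP [-97.4 -71.  124.3] psi 90.1
```

View pics/w3.png

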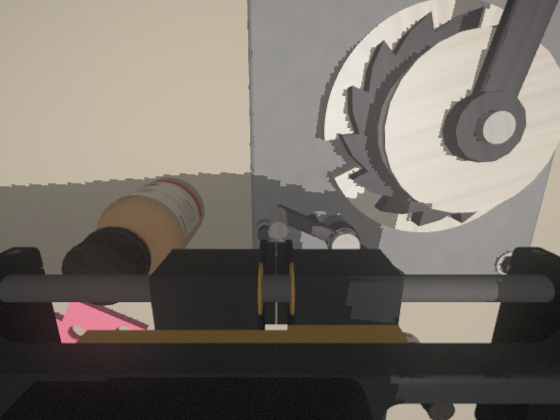

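View pics/side3.png

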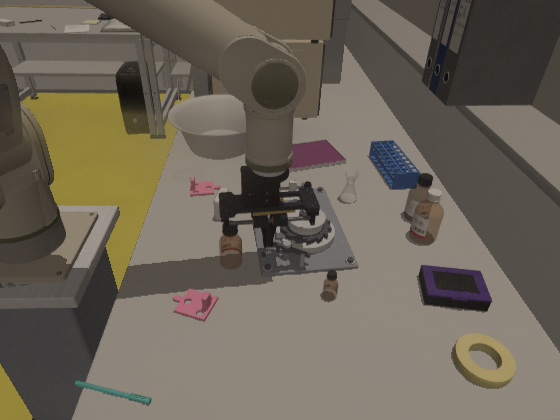

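Run:
```python
from h import *
s=st(); where(s); rel(s,[(-98,-83,124,90),(-98,-83,205,90),(14.3,73.6,205,79),(14.3,73.6,150,79)])
```

```text
{'time': 4.35, 'joint_positions': [0.5176, 0.3501, -0.5501, 1.8609, 0.2163, 0.9897, -0.0195], 'ee_pos': [0.5295, -0.0675, 0.1242], 'eef_rot': [0.6689, 0.7434, 0.0, 0.0001], 'ft_force': [0.5771, -0.1061, -1.052], 'width': 0.0005}
winch TCP [-97.5 -71.8 124.2] psi 90.1
x -0.0112 y -0.0005 z 0.0002  rx 0.0000 ry 0.0000 rz 0.0002
x -0.0112 y -0.0005 z -0.0808  rx 0.0000 ry 0.0000 rz 0.0002
x 0.1452 y 0.1119 z -0.0808  rx 0.0000 ry 0.0000 rz 0.0307
x 0.1452 y 0.1119 z -0.0258  rx 0.0000 ry 0.0000 rz 0.0307
```

>>> drive_tool --plan '[{"x": -0.012, "y": 0, "z": 0, "rx": 0, "ry": 0, "rz": 0, "fingers": 0}, {"x": -0.012, "y": 0, "z": -0.04, "rx": 0, "ry": 0, "rz": 0, "fingers": 0}, {"x": -0.012, "y": 0, "z": -0.081, "rx": 0, "ry": 0, "rz": 0, "fingers": 0.6}, {"x": -0.012, "y": 0, "z": -0.081, "rx": 0, "ry": 0, "rz": 0, "fingers": 0.6}, {"x": 0.145, "y": 0.112, "z": -0.081, "rx": 0, "ry": 0, "rz": 0.031, "fingers": 0.6}, {"x": 0.145, "y": 0.112, "z": -0.081, "rx": 0, "ry": 0, "rz": 0.031, "fingers": 0.6}, {"x": 0.145, "y": 0.112, "z": -0.081, "rx": 0, "ry": 0, "rz": 0.031, "fingers": 0.6}, {"x": 0.145, "y": 0.112, "z": -0.081, "rx": 0, "ry": 0, "rz": 0.031, "fingers": 0.6}, {"x": 0.145, "y": 0.112, "z": -0.081, "rx": 0, "ry": 0, "rz": 0.031, "fingers": 0.6}, {"x": 0.145, "y": 0.112, "z": -0.081, "rx": 0, "ry": 0, "rz": 0.031, "fingers": 0.6}]'

```text
time: 5.6
ee_pos: [0.6254, 0.0859, 0.2047]
eef_rot: [0.739, 0.674, -0.001, 0.0]
ft_force: [-0.2, -0.5, -0.2]
width: 0.0517
```

Run:
```python
from h import *
s=st(); where(s); rel(s,[(14.3,73.6,150,79)])
c=snap('wrist','w4.png')
t=snap('top','t4.png'); cv2.imwrite('pics/t4z.png',cv2.convertScaleAbs(cv2.resize(t['color'][130:250,190:350,::-1],None,fx=5,fy=5,interpolation=cv2.INTER_CUBIC),alpha=1.6))
d=snap('side','s4.png'); cv2.imwrite('pics/s4z.png',cv2.convertScaleAbs(cv2.resize(d['color'][170:280,230:365,::-1],None,fx=5,fy=5,interpolation=cv2.INTER_CUBIC),alpha=1.6))
```

```text
{'time': 5.6, 'joint_positions': [0.2327, 0.4698, -0.5842, 1.5263, 0.2697, 1.2277, -0.485], 'ee_pos': [0.6254, 0.0859, 0.2047], 'eef_rot': [0.7389, 0.6738, -0.0008, 0.0003], 'ft_force': [-0.2017, -0.5183, -0.1503], 'width': 0.0517}
winch TCP [ 13.8  70.9 204.7] psi 78.7
x 0.0028 y -0.0001 z 0.0547  rx -0.0001 ry 0.0002 rz -0.0007
```

View pics/w4.png

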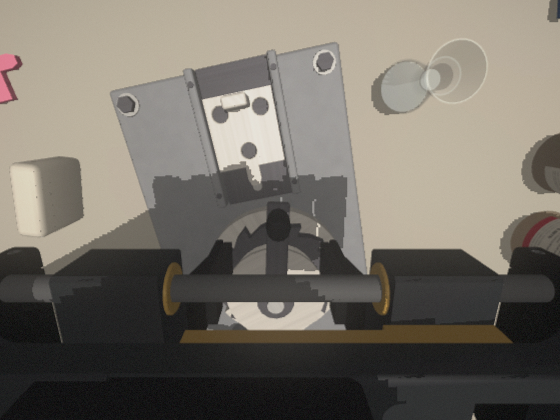

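View pics/s4z.png

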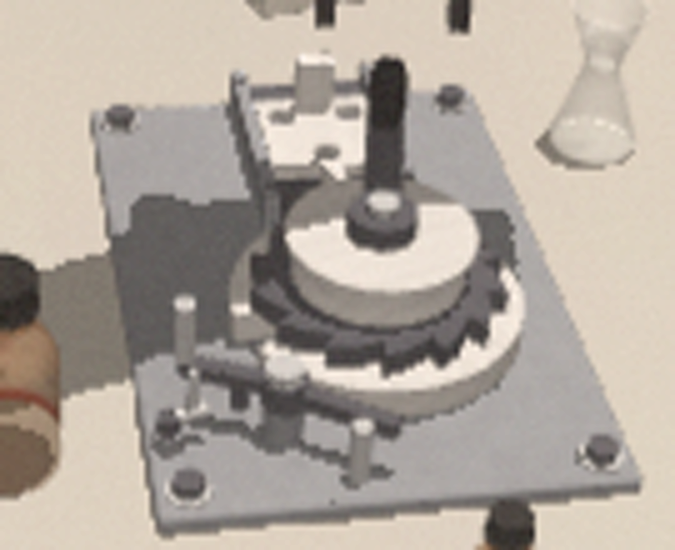

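View pics/t4z.png

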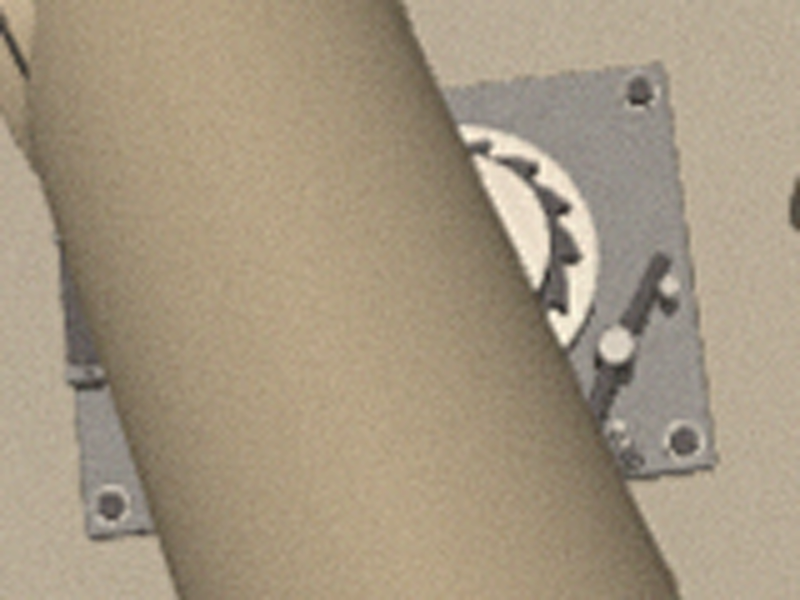

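>>> drive_tool --plan '[{"x": 0.003, "y": 0, "z": 0.03, "rx": 0, "ry": 0, "rz": 0, "fingers": 0.6}, {"x": 0.003, "y": 0, "z": 0.055, "rx": 0, "ry": 0, "rz": 0, "fingers": 0.6}, {"x": 0.003, "y": 0, "z": 0.055, "rx": 0, "ry": 0, "rz": 0, "fingers": 0.25}, {"x": 0.003, "y": 0, "z": 0.055, "rx": 0, "ry": 0, "rz": 0, "fingers": 0}, {"x": 0.003, "y": 0, "z": 0.055, "rx": 0, "ry": 0, "rz": 0, "fingers": 0}, {"x": 0.003, "y": 0, "z": 0.055, "rx": 0, "ry": 0, "rz": 0, "fingers": 0}, {"x": 0.003, "y": 0, "z": 0.055, "rx": 0, "ry": 0, "rz": 0, "fingers": 0}]' --squeeze 6

```text
time: 6.62
ee_pos: [0.6263, 0.0915, 0.1511]
eef_rot: [0.738, 0.675, 0.001, 0.0]
ft_force: [0.7, -0.2, 2.9]
width: 0.0178
```

```bash
cat > arc.py <<'E'
from h import *
import sys
a,b,n=float(sys.argv[1]),float(sys.argv[2]),int(sys.argv[3])
s=st(); where(s)
rel(s,[(75*np.cos(np.radians(p)),75*np.sin(np.radians(p)),150,p) for p in np.linspace(a,b,n+1)[1:]])
E
python3 arc.py 79 57 12
```

```text
{'time': 6.625, 'joint_positions': [0.2151, 0.5236, -0.5711, 1.5732, 0.3034, 1.133, -0.5136], 'ee_pos': [0.6263, 0.0915, 0.1511], 'eef_rot': [0.738, 0.6748, 0.0005, 0.0005], 'ft_force': [0.7302, -0.2399, 2.8525], 'width': 0.0178}
winch TCP [ 15.3  76.4 151.1] psi 78.9
x -0.0029 y 0.0019 z 0.0011  rx 0.0002 ry -0.0000 rz 0.0048
x -0.0030 y 0.0043 z 0.0011  rx 0.0002 ry -0.0000 rz 0.0099
x -0.0032 y 0.0067 z 0.0011  rx 0.0002 ry -0.0000 rz 0.0150
x -0.0035 y 0.0091 z 0.0011  rx 0.0002 ry -0.0000 rz 0.0201
x -0.0038 y 0.0115 z 0.0011  rx 0.0002 ry -0.0000 rz 0.0252
x -0.0042 y 0.0138 z 0.0011  rx 0.0002 ry -0.0000 rz 0.0303
x -0.0047 y 0.0162 z 0.0011  rx 0.0002 ry -0.0001 rz 0.0354
x -0.0053 y 0.0185 z 0.0011  rx 0.0002 ry -0.0001 rz 0.0405
x -0.0059 y 0.0208 z 0.0011  rx 0.0002 ry -0.0001 rz 0.0455
x -0.0066 y 0.0231 z 0.0011  rx 0.0002 ry -0.0001 rz 0.0506
x -0.0074 y 0.0254 z 0.0011  rx 0.0002 ry -0.0001 rz 0.0557
x -0.0083 y 0.0276 z 0.0011  rx 0.0002 ry -0.0001 rz 0.0608
```

>>> drive_tool --plan '[{"x": -0.001, "y": 0.002, "z": 0.001, "rx": 0, "ry": 0, "rz": 0.005, "fingers": 0}, {"x": -0.002, "y": 0.0043, "z": 0.001, "rx": 0, "ry": 0, "rz": 0.01, "fingers": 0}, {"x": -0.003, "y": 0.0067, "z": 0.001, "rx": 0, "ry": 0, "rz": 0.015, "fingers": 0}, {"x": -0.0035, "y": 0.009, "z": 0.001, "rx": 0, "ry": 0, "rz": 0.02, "fingers": 0}, {"x": -0.004, "y": 0.0115, "z": 0.001, "rx": 0, "ry": 0, "rz": 0.025, "fingers": 0}, {"x": -0.0042, "y": 0.0138, "z": 0.001, "rx": 0, "ry": 0, "rz": 0.03, "fingers": 0}, {"x": -0.0047, "y": 0.0162, "z": 0.001, "rx": 0, "ry": 0, "rz": 0.0355, "fingers": 0}, {"x": -0.0053, "y": 0.0185, "z": 0.001, "rx": 0, "ry": 0, "rz": 0.0405, "fingers": 0}, {"x": -0.0059, "y": 0.0208, "z": 0.001, "rx": 0, "ry": 0, "rz": 0.0455, "fingers": 0}, {"x": -0.0066, "y": 0.023, "z": 0.001, "rx": 0, "ry": 0, "rz": 0.0505, "fingers": 0}, {"x": -0.0074, "y": 0.0254, "z": 0.001, "rx": 0, "ry": 0, "rz": 0.0555, "fingers": 0}, {"x": -0.0083, "y": 0.0276, "z": 0.001, "rx": 0, "ry": 0, "rz": 0.061, "fingers": 0}]'

```text
time: 8.12
ee_pos: [0.6532, 0.083, 0.1506]
eef_rot: [0.853, 0.522, 0.002, -0.001]
ft_force: [1.1, 5.4, 6.0]
width: 0.0177
```

```bash
python3 arc.py 57 35 12
python3 - <<'E'
from h import *
snap('wrist','w5.png')
E
```

```text
{'time': 8.125, 'joint_positions': [0.161, 0.5571, -0.4867, 1.5033, 0.2725, 1.1463, -0.8475], 'ee_pos': [0.6532, 0.083, 0.1506], 'eef_rot': [0.853, 0.522, 0.0017, -0.0006], 'ft_force': [1.088, 5.3702, 5.9546], 'width': 0.0177}
winch TCP [ 41.2  65.1 150.6] psi 56.9
x -0.0021 y 0.0032 z 0.0006  rx 0.0001 ry -0.0006 rz 0.0049
x -0.0022 y 0.0056 z 0.0006  rx 0.0001 ry -0.0006 rz 0.0100
x -0.0024 y 0.0080 z 0.0006  rx 0.0001 ry -0.0006 rz 0.0151
x -0.0026 y 0.0104 z 0.0006  rx 0.0001 ry -0.0006 rz 0.0202
x -0.0030 y 0.0128 z 0.0006  rx 0.0001 ry -0.0006 rz 0.0253
x -0.0034 y 0.0152 z 0.0006  rx 0.0001 ry -0.0006 rz 0.0304
x -0.0039 y 0.0175 z 0.0006  rx 0.0001 ry -0.0006 rz 0.0355
x -0.0044 y 0.0198 z 0.0006  rx 0.0001 ry -0.0006 rz 0.0406
x -0.0051 y 0.0221 z 0.0006  rx 0.0001 ry -0.0006 rz 0.0457
x -0.0058 y 0.0244 z 0.0006  rx 0.0000 ry -0.0006 rz 0.0508
x -0.0066 y 0.0267 z 0.0006  rx 0.0000 ry -0.0006 rz 0.0559
x -0.0075 y 0.0289 z 0.0006  rx 0.0000 ry -0.0006 rz 0.0610
```

View pics/w5.png

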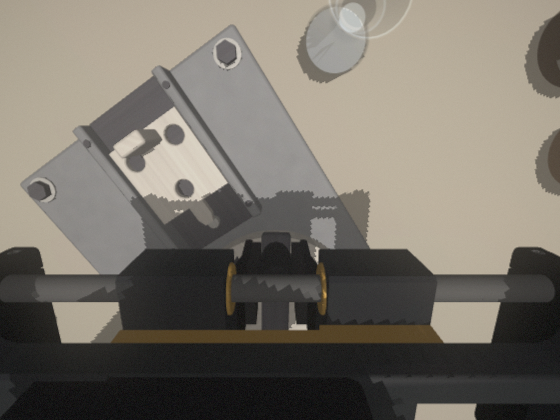

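>>> drive_tool --plan '[{"x": -0.0005, "y": 0.0027, "z": -0.001, "rx": 0, "ry": 0, "rz": 0.005, "fingers": 0}, {"x": -0.001, "y": 0.005, "z": -0.001, "rx": 0, "ry": 0, "rz": 0.01, "fingers": 0}, {"x": -0.0015, "y": 0.0075, "z": -0.001, "rx": 0, "ry": 0, "rz": 0.015, "fingers": 0}, {"x": -0.002, "y": 0.01, "z": -0.001, "rx": 0, "ry": 0, "rz": 0.02, "fingers": 0}, {"x": -0.0025, "y": 0.0123, "z": -0.001, "rx": 0, "ry": 0, "rz": 0.025, "fingers": 0}, {"x": -0.003, "y": 0.0147, "z": -0.001, "rx": 0, "ry": 0, "rz": 0.03, "fingers": 0}, {"x": -0.0035, "y": 0.017, "z": -0.001, "rx": 0, "ry": 0, "rz": 0.0355, "fingers": 0}, {"x": -0.004, "y": 0.0195, "z": -0.001, "rx": 0, "ry": 0, "rz": 0.0405, "fingers": 0}, {"x": -0.0048, "y": 0.0218, "z": -0.001, "rx": 0, "ry": 0, "rz": 0.0455, "fingers": 0}, {"x": -0.0055, "y": 0.0242, "z": -0.001, "rx": 0, "ry": 0, "rz": 0.0505, "fingers": 0}, {"x": -0.0063, "y": 0.0265, "z": -0.001, "rx": 0, "ry": 0, "rz": 0.0555, "fingers": 0}, {"x": -0.0072, "y": 0.0288, "z": -0.001, "rx": 0, "ry": 0, "rz": 0.061, "fingers": 0}]'

```text
time: 9.68
ee_pos: [0.6757, 0.064, 0.1507]
eef_rot: [0.937, 0.35, 0.002, -0.001]
ft_force: [5.0, 6.4, -1.6]
width: 0.0175
```

```bash
python3 arc.py 35 13 12
```

```text
{'time': 9.675, 'joint_positions': [0.1255, 0.5826, -0.403, 1.4453, 0.2346, 1.1584, -1.1667], 'ee_pos': [0.6757, 0.064, 0.1507], 'eef_rot': [0.9367, 0.3501, 0.0018, -0.0012], 'ft_force': [5.0305, 6.4307, -1.6407], 'width': 0.0175}
winch TCP [ 61.6  43.8 150.7] psi 35.0
x -0.0006 y 0.0029 z 0.0007  rx -0.0002 ry -0.0007 rz 0.0051
x -0.0007 y 0.0053 z 0.0007  rx -0.0002 ry -0.0007 rz 0.0102
x -0.0009 y 0.0077 z 0.0007  rx -0.0002 ry -0.0007 rz 0.0153
x -0.0012 y 0.0101 z 0.0007  rx -0.0002 ry -0.0007 rz 0.0204
x -0.0015 y 0.0125 z 0.0007  rx -0.0002 ry -0.0007 rz 0.0255
x -0.0020 y 0.0148 z 0.0007  rx -0.0002 ry -0.0007 rz 0.0306
x -0.0025 y 0.0172 z 0.0007  rx -0.0002 ry -0.0006 rz 0.0357
x -0.0030 y 0.0195 z 0.0007  rx -0.0003 ry -0.0006 rz 0.0408
x -0.0037 y 0.0218 z 0.0007  rx -0.0003 ry -0.0006 rz 0.0459
x -0.0044 y 0.0241 z 0.0007  rx -0.0003 ry -0.0006 rz 0.0510
x -0.0052 y 0.0264 z 0.0007  rx -0.0003 ry -0.0006 rz 0.0560
x -0.0061 y 0.0286 z 0.0006  rx -0.0003 ry -0.0006 rz 0.0611
```

>>> drive_tool --plan '[{"x": 0, "y": 0.0027, "z": 0, "rx": 0, "ry": 0, "rz": 0.005, "fingers": 0}, {"x": -0.0005, "y": 0.005, "z": 0, "rx": 0, "ry": 0, "rz": 0.01, "fingers": 0}, {"x": -0.001, "y": 0.0075, "z": 0, "rx": 0, "ry": 0, "rz": 0.015, "fingers": 0}, {"x": -0.0013, "y": 0.01, "z": 0, "rx": 0, "ry": 0, "rz": 0.02, "fingers": 0}, {"x": -0.0015, "y": 0.0123, "z": 0, "rx": 0, "ry": 0, "rz": 0.0255, "fingers": 0}, {"x": -0.002, "y": 0.0147, "z": 0, "rx": 0, "ry": 0, "rz": 0.0305, "fingers": 0}, {"x": -0.0025, "y": 0.017, "z": 0, "rx": 0, "ry": 0, "rz": 0.0355, "fingers": 0}, {"x": -0.003, "y": 0.0195, "z": 0, "rx": 0, "ry": 0, "rz": 0.041, "fingers": 0}, {"x": -0.0037, "y": 0.0218, "z": 0, "rx": 0, "ry": 0, "rz": 0.046, "fingers": 0}, {"x": -0.0044, "y": 0.0241, "z": 0, "rx": 0, "ry": 0, "rz": 0.051, "fingers": 0}, {"x": -0.0052, "y": 0.0264, "z": 0, "rx": 0, "ry": 0, "rz": 0.056, "fingers": 0}, {"x": -0.0061, "y": 0.0286, "z": 0, "rx": 0, "ry": 0, "rz": 0.061, "fingers": 0}]'

```text
time: 11.18
ee_pos: [0.6897, 0.0369, 0.1507]
eef_rot: [0.986, 0.165, 0.001, -0.001]
ft_force: [3.5, 3.9, -0.3]
width: 0.0179
```

```bash
python3 arc.py 13 -9 12
```

```text
{'time': 11.175, 'joint_positions': [0.1041, 0.595, -0.3202, 1.4107, 0.1918, 1.1645, -1.48], 'ee_pos': [0.6897, 0.0369, 0.1507], 'eef_rot': [0.9863, 0.1647, 0.001, -0.0007], 'ft_force': [3.5442, 3.8946, -0.3068], 'width': 0.0179}
winch TCP [ 72.7  15.4 150.7] psi 13.0
x 0.0006 y 0.0010 z 0.0007  rx -0.0002 ry -0.0004 rz 0.0050
x 0.0005 y 0.0034 z 0.0007  rx -0.0002 ry -0.0004 rz 0.0101
x 0.0003 y 0.0058 z 0.0007  rx -0.0002 ry -0.0003 rz 0.0152
x 0.0000 y 0.0082 z 0.0007  rx -0.0002 ry -0.0003 rz 0.0203
x -0.0003 y 0.0106 z 0.0007  rx -0.0002 ry -0.0003 rz 0.0254
x -0.0007 y 0.0130 z 0.0007  rx -0.0002 ry -0.0003 rz 0.0305
x -0.0012 y 0.0153 z 0.0007  rx -0.0002 ry -0.0003 rz 0.0356
x -0.0018 y 0.0176 z 0.0007  rx -0.0002 ry -0.0003 rz 0.0407
x -0.0024 y 0.0200 z 0.0007  rx -0.0002 ry -0.0003 rz 0.0458
x -0.0031 y 0.0222 z 0.0007  rx -0.0002 ry -0.0003 rz 0.0509
x -0.0039 y 0.0245 z 0.0007  rx -0.0002 ry -0.0003 rz 0.0560
x -0.0048 y 0.0267 z 0.0007  rx -0.0002 ry -0.0003 rz 0.0611
```

>>> drive_tool --plan '[{"x": 0, "y": 0.0017, "z": 0, "rx": 0, "ry": 0, "rz": 0.005, "fingers": 0}, {"x": 0, "y": 0.004, "z": 0, "rx": 0, "ry": 0, "rz": 0.01, "fingers": 0}, {"x": 0, "y": 0.0063, "z": 0, "rx": 0, "ry": 0, "rz": 0.015, "fingers": 0}, {"x": 0, "y": 0.0085, "z": 0, "rx": 0, "ry": 0, "rz": 0.02, "fingers": 0}, {"x": -0.0003, "y": 0.0108, "z": 0, "rx": 0, "ry": 0, "rz": 0.0255, "fingers": 0}, {"x": -0.0007, "y": 0.013, "z": 0, "rx": 0, "ry": 0, "rz": 0.0305, "fingers": 0}, {"x": -0.0012, "y": 0.0153, "z": 0, "rx": 0, "ry": 0, "rz": 0.0355, "fingers": 0}, {"x": -0.0018, "y": 0.0177, "z": 0, "rx": 0, "ry": 0, "rz": 0.041, "fingers": 0}, {"x": -0.0024, "y": 0.02, "z": 0, "rx": 0, "ry": 0, "rz": 0.046, "fingers": 0}, {"x": -0.0031, "y": 0.0222, "z": 0, "rx": 0, "ry": 0, "rz": 0.051, "fingers": 0}, {"x": -0.0039, "y": 0.0245, "z": 0, "rx": 0, "ry": 0, "rz": 0.056, "fingers": 0}, {"x": -0.0048, "y": 0.0267, "z": 0, "rx": 0, "ry": 0, "rz": 0.061, "fingers": 0}]'

```text
time: 12.68
ee_pos: [0.6925, 0.0085, 0.1505]
eef_rot: [1.0, -0.027, -0.001, 0.0]
ft_force: [-5.1, 2.5, 8.4]
width: 0.0173
```

```bash
python3 arc.py -9 -30 12
```

```text
{'time': 12.675, 'joint_positions': [0.0887, 0.5915, -0.2401, 1.4054, 0.145, 1.1641, -1.7945], 'ee_pos': [0.6925, 0.0085, 0.1505], 'eef_rot': [0.9996, -0.0269, -0.001, 0.0002], 'ft_force': [-5.0633, 2.5449, 8.3727], 'width': 0.0173}
winch TCP [ 72.5 -13.1 150.5] psi -9.1
x 0.0013 y 0.0007 z 0.0005  rx 0.0001 ry 0.0003 rz 0.0047
x 0.0012 y 0.0029 z 0.0005  rx 0.0001 ry 0.0003 rz 0.0095
x 0.0010 y 0.0052 z 0.0005  rx 0.0001 ry 0.0003 rz 0.0144
x 0.0008 y 0.0075 z 0.0005  rx 0.0001 ry 0.0003 rz 0.0193
x 0.0005 y 0.0098 z 0.0005  rx 0.0001 ry 0.0003 rz 0.0241
x 0.0001 y 0.0120 z 0.0005  rx 0.0001 ry 0.0003 rz 0.0290
x -0.0003 y 0.0143 z 0.0005  rx 0.0001 ry 0.0003 rz 0.0338
x -0.0009 y 0.0165 z 0.0005  rx 0.0001 ry 0.0003 rz 0.0387
x -0.0014 y 0.0187 z 0.0005  rx 0.0001 ry 0.0003 rz 0.0436
x -0.0021 y 0.0209 z 0.0005  rx 0.0001 ry 0.0003 rz 0.0484
x -0.0028 y 0.0231 z 0.0005  rx 0.0001 ry 0.0003 rz 0.0533
x -0.0036 y 0.0253 z 0.0005  rx 0.0001 ry 0.0003 rz 0.0581
```

>>> drive_tool --plan '[{"x": 0.0005, "y": 0.0015, "z": -0.001, "rx": 0, "ry": 0, "rz": 0.005, "fingers": 0}, {"x": 0.0007, "y": 0.0035, "z": -0.001, "rx": 0, "ry": 0, "rz": 0.01, "fingers": 0}, {"x": 0.0008, "y": 0.0055, "z": -0.001, "rx": 0, "ry": 0, "rz": 0.0145, "fingers": 0}, {"x": 0.0008, "y": 0.0077, "z": -0.001, "rx": 0, "ry": 0, "rz": 0.0193, "fingers": 0}, {"x": 0.0005, "y": 0.01, "z": -0.001, "rx": 0, "ry": 0, "rz": 0.024, "fingers": 0}, {"x": 0, "y": 0.0122, "z": -0.001, "rx": 0, "ry": 0, "rz": 0.029, "fingers": 0}, {"x": -0.0003, "y": 0.0144, "z": -0.001, "rx": 0, "ry": 0, "rz": 0.034, "fingers": 0}, {"x": -0.0009, "y": 0.0165, "z": -0.001, "rx": 0, "ry": 0, "rz": 0.0387, "fingers": 0}, {"x": -0.0014, "y": 0.0187, "z": -0.001, "rx": 0, "ry": 0, "rz": 0.0435, "fingers": 0}, {"x": -0.0021, "y": 0.021, "z": -0.001, "rx": 0, "ry": 0, "rz": 0.0485, "fingers": 0}, {"x": -0.0028, "y": 0.0231, "z": -0.001, "rx": 0, "ry": 0, "rz": 0.0535, "fingers": 0}, {"x": -0.0036, "y": 0.0253, "z": -0.001, "rx": 0, "ry": 0, "rz": 0.058, "fingers": 0}]'

```text
time: 14.18
ee_pos: [0.6865, -0.0154, 0.1503]
eef_rot: [0.978, -0.207, -0.003, 0.0]
ft_force: [-7.0, 4.3, 4.0]
width: 0.0176
```

Run:
```python
from h import *
s=st(); where(s)
snap('wrist','w6.png')
t=snap('top','t6.png'); cv2.imwrite('pics/t6z.png',cv2.convertScaleAbs(cv2.resize(t['color'][130:250,190:350,::-1],None,fx=5,fy=5,interpolation=cv2.INTER_CUBIC),alpha=1.6))
d=snap('side','s6.png'); cv2.imwrite('pics/s6z.png',cv2.convertScaleAbs(cv2.resize(d['color'][150:280,210:365,::-1],None,fx=5,fy=5,interpolation=cv2.INTER_CUBIC)[:600],alpha=1.6))
```

```text
{'time': 14.175, 'joint_positions': [0.0745, 0.575, -0.1676, 1.4248, 0.098, 1.1551, -2.0948], 'ee_pos': [0.6865, -0.0154, 0.1503], 'eef_rot': [0.9783, -0.2071, -0.0026, 0.0001], 'ft_force': [-7.0425, 4.2857, 3.9916], 'width': 0.0176}
winch TCP [ 64.1 -36.3 150.3] psi -29.9
```

View pics/s6z.png

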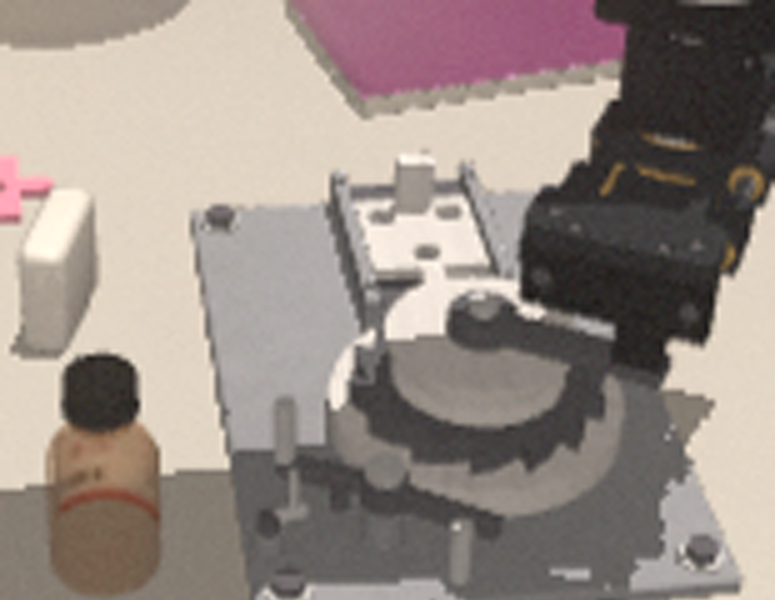

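View pics/t6z.png

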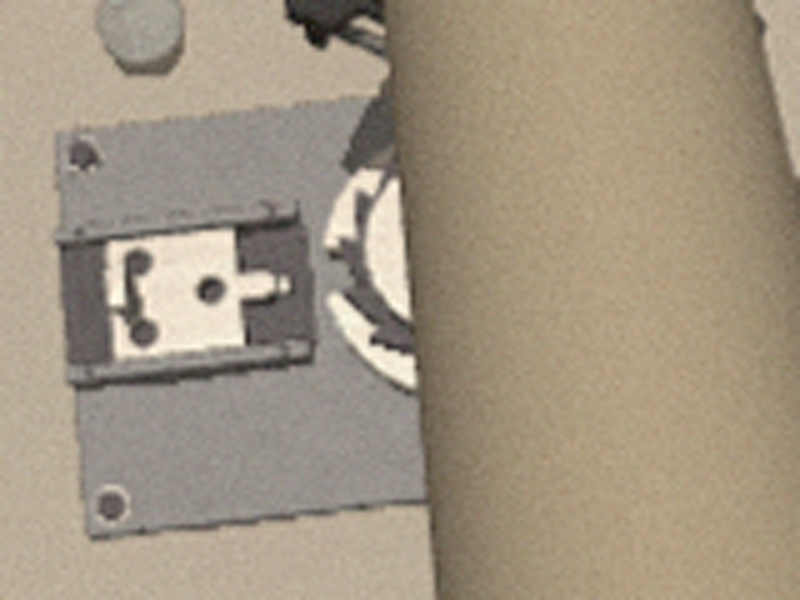

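Run:
```python
from h import *
t=cv2.imread('pics/t6.png'); 
z=cv2.convertScaleAbs(cv2.resize(t[168:208,226:282],None,fx=14,fy=14,interpolation=cv2.INTER_CUBIC),alpha=1.6)
c=viewer.camera('top')
# overlay expected outline of notch for drum=0, z=29 
def P(x,y,zz): 
    q=proj(c,w2w(x,y,zz))[0]; return tuple(((q-[226,168]+.5)*14-.5).astype(int))
import math
for x in(-12,12):
    cv2.line(z,P(x,math.sqrt(68**2-144),29),P(x,46,29),(0,0,255),1)
for x in(-6,6): cv2.line(z,P(x,95,25),P(x,115,25),(255,0,0),1)
for x in(-31,31,-39,39): cv2.line(z,P(x,78,30),P(x,200,30),(0,160,0),1)
a=[P(68*math.sin(k),68*math.cos(k),29) for k in np.linspace(-1,1,40)]
cv2.polylines(z,[np.array(a)],False,(0,200,255),1)
cv2.imwrite('pics/t6zz.png',z)
```

```text
(no output)
```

View pics/t6zz.png

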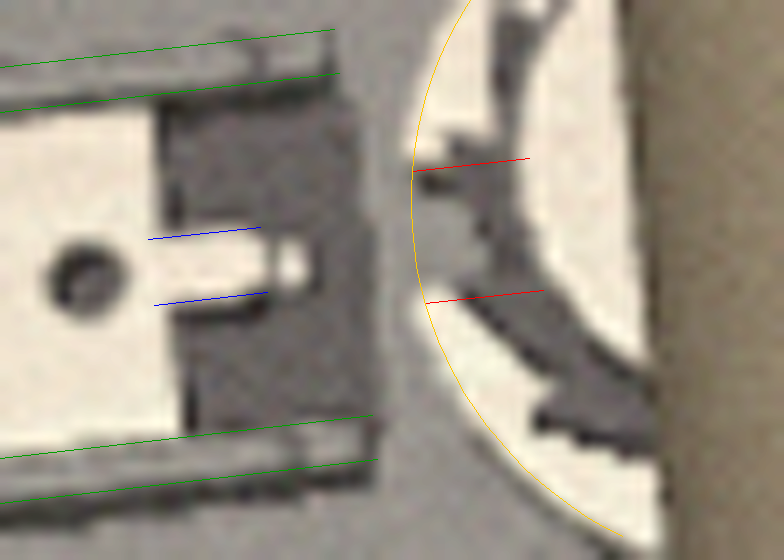

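>>> drive_tool --plan '[{"x": 0, "y": 0, "z": 0, "rx": 0, "ry": 0, "rz": 0, "fingers": 0.5}, {"x": 0, "y": 0, "z": 0, "rx": 0, "ry": 0, "rz": 0, "fingers": 0.5}, {"x": 0, "y": 0, "z": 0, "rx": 0, "ry": 0, "rz": 0, "fingers": 0.5}, {"x": 0, "y": 0, "z": -0.02, "rx": 0, "ry": 0, "rz": 0, "fingers": 0.5}, {"x": 0, "y": 0, "z": -0.06, "rx": 0, "ry": 0, "rz": 0, "fingers": 0.5}, {"x": 0, "y": 0, "z": -0.065, "rx": 0, "ry": 0, "rz": 0, "fingers": 0}]'

```text
time: 15.12
ee_pos: [0.69, -0.0162, 0.2215]
eef_rot: [0.978, -0.207, 0.003, -0.001]
ft_force: [0.6, 0.5, 0.9]
width: 0.039
```

Run:
```python
from h import *
s=st(); where(s); rel(s,[(0,205,205,90)])
```

```text
{'time': 15.125, 'joint_positions': [0.0753, 0.5177, -0.1698, 1.3552, 0.0882, 1.269, -2.0854], 'ee_pos': [0.69, -0.0162, 0.2215], 'eef_rot': [0.9784, -0.2067, 0.0034, -0.0007], 'ft_force': [0.5579, 0.4649, 0.8752], 'width': 0.039}
winch TCP [ 67.5 -37.5 221.5] psi -29.8
x -0.1793 y -0.1767 z 0.0159  rx 0.0008 ry -0.0011 rz -0.3329
```

>>> drive_tool --plan '[{"x": -0.179, "y": -0.177, "z": 0.016, "rx": 0, "ry": 0, "rz": -0.333, "fingers": 0}, {"x": -0.179, "y": -0.177, "z": 0.016, "rx": 0, "ry": 0, "rz": -0.333, "fingers": 0}, {"x": -0.179, "y": -0.177, "z": 0.016, "rx": 0, "ry": 0, "rz": -0.333, "fingers": 0}, {"x": -0.179, "y": -0.177, "z": 0.016, "rx": 0, "ry": 0, "rz": -0.333, "fingers": 0}, {"x": -0.179, "y": -0.177, "z": 0.016, "rx": 0, "ry": 0, "rz": -0.333, "fingers": 0}, {"x": -0.179, "y": -0.177, "z": 0.016, "rx": 0, "ry": 0, "rz": -0.333, "fingers": 0}, {"x": -0.179, "y": -0.177, "z": 0.016, "rx": 0, "ry": 0, "rz": -0.333, "fingers": 0}, {"x": -0.179, "y": -0.177, "z": 0.016, "rx": 0, "ry": 0, "rz": -0.333, "fingers": 0}, {"x": -0.179, "y": -0.177, "z": 0.016, "rx": 0, "ry": 0, "rz": -0.333, "fingers": 0}, {"x": -0.179, "y": -0.177, "z": 0.016, "rx": 0, "ry": 0, "rz": -0.333, "fingers": 0}, {"x": -0.179, "y": -0.177, "z": 0.016, "rx": 0, "ry": 0, "rz": -0.333, "fingers": 0}, {"x": -0.179, "y": -0.177, "z": 0.016, "rx": 0, "ry": 0, "rz": -0.333, "fingers": 0}]'

```text
time: 16.62
ee_pos: [0.5964, 0.2177, 0.2007]
eef_rot: [0.669, 0.743, 0.0, 0.0]
ft_force: [0.1, -0.6, 0.3]
width: 0.0005
```

Run:
```python
from h import *
s=st(); where(s); rel(s,[(0,196,205,90),(0,196,105,90),(0,146,105,90)])
d=snap('side','s7.png'); cv2.imwrite('pics/s7z.png',cv2.convertScaleAbs(cv2.resize(d['color'][150:280,210:365,::-1],None,fx=5,fy=5,interpolation=cv2.INTER_CUBIC)[:600],alpha=1.6))
t=snap('top','t7.png'); cv2.imwrite('pics/t7z.png',cv2.convertScaleAbs(cv2.resize(t['color'][130:250,190:350,::-1],None,fx=5,fy=5,interpolation=cv2.INTER_CUBIC),alpha=1.6))
snap('wrist','w7.png')
```

```text
{'time': 16.625, 'joint_positions': [0.0425, 0.4888, -0.6194, 1.5196, 0.2939, 1.2271, -0.5157], 'ee_pos': [0.5964, 0.2177, 0.2007], 'eef_rot': [0.669, 0.7433, 0.0001, 0.0001], 'ft_force': [0.0589, -0.5659, 0.2682], 'width': 0.0005}
winch TCP [ -1.3 205.  200.7] psi 90.0
x -0.0090 y 0.0013 z -0.0043  rx 0.0001 ry 0.0000 rz 0.0001
x -0.0090 y 0.0013 z 0.0957  rx 0.0001 ry 0.0000 rz 0.0001
x -0.0590 y 0.0012 z 0.0957  rx 0.0001 ry 0.0000 rz 0.0001
```

View pics/s7z.png

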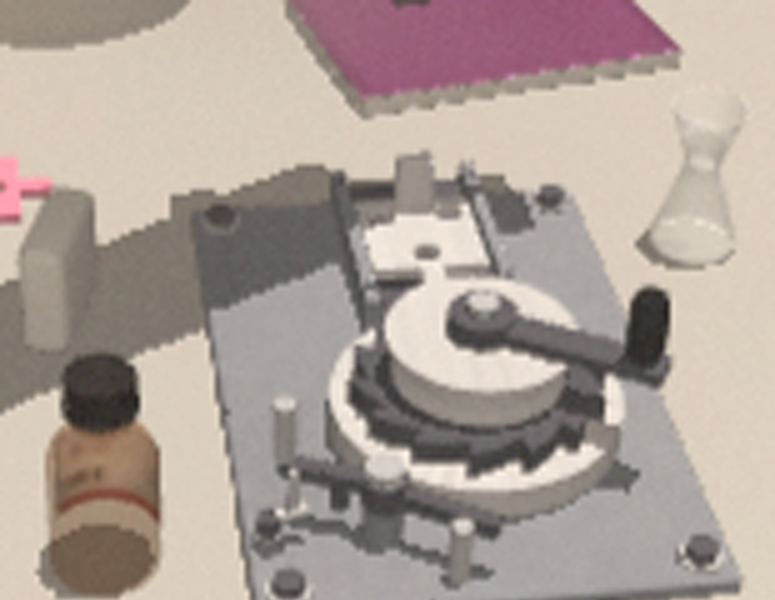

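View pics/t7z.png

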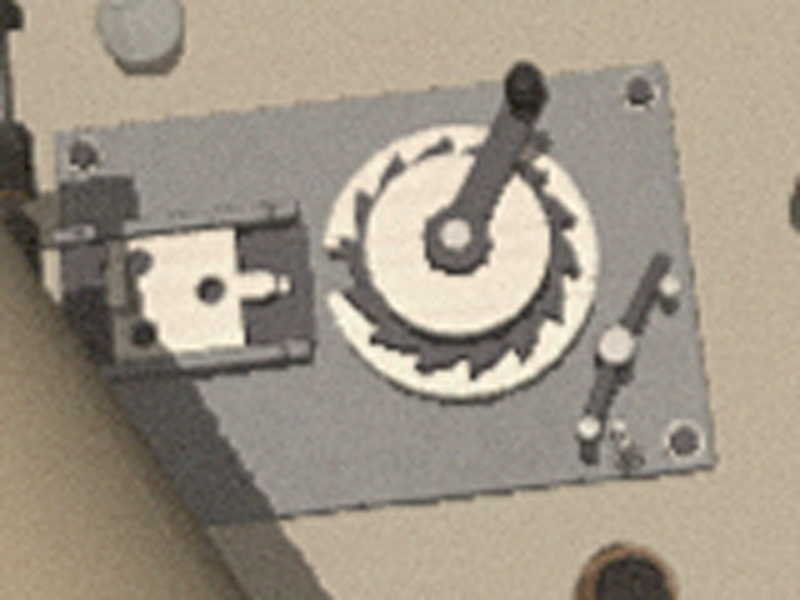

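View pics/w7.png

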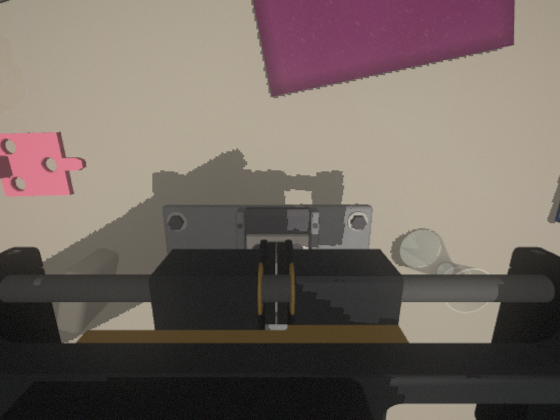

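>>> drive_tool --plan '[{"x": -0.005, "y": 0.001, "z": 0.05, "rx": 0, "ry": 0, "rz": 0, "fingers": 0}, {"x": -0.005, "y": 0.001, "z": 0.096, "rx": 0, "ry": 0, "rz": 0, "fingers": 0}, {"x": -0.007, "y": 0.001, "z": 0.096, "rx": 0, "ry": 0, "rz": 0, "fingers": 0}, {"x": -0.012, "y": 0.001, "z": 0.096, "rx": 0, "ry": 0, "rz": 0, "fingers": 0}, {"x": -0.016, "y": 0.001, "z": 0.096, "rx": 0, "ry": 0, "rz": 0, "fingers": 0}, {"x": -0.02, "y": 0.001, "z": 0.096, "rx": 0, "ry": 0, "rz": 0, "fingers": 0}, {"x": -0.024, "y": 0.001, "z": 0.096, "rx": 0, "ry": 0, "rz": 0, "fingers": 0}, {"x": -0.028, "y": 0.001, "z": 0.096, "rx": 0, "ry": 0, "rz": 0, "fingers": 0}, {"x": -0.032, "y": 0.001, "z": 0.096, "rx": 0, "ry": 0, "rz": 0, "fingers": 0}, {"x": -0.032, "y": 0.001, "z": 0.096, "rx": 0, "ry": 0, "rz": 0, "fingers": 0}]'

```text
time: 18.02
ee_pos: [0.6006, 0.1855, 0.1041]
eef_rot: [0.669, 0.743, -0.0, 0.0]
ft_force: [0.4, 0.5, -0.1]
width: 0.0005
```

```bash
cat > look.py <<'E'
from h import *
import sys
k=sys.argv[1]
s=st(); where(s)
d=snap('side','s%s.png'%k); cv2.imwrite('pics/s%sz.png'%k,cv2.convertScaleAbs(cv2.resize(d['color'][150:250,250:365,::-1],None,fx=6,fy=6,interpolation=cv2.INTER_CUBIC)[:600],alpha=1.6))
t=snap('top','t%s.png'%k); cv2.imwrite('pics/t%sz.png'%k,cv2.convertScaleAbs(cv2.resize(t['color'][130:250,190:350,::-1],None,fx=5,fy=5,interpolation=cv2.INTER_CUBIC),alpha=1.6))
E
python3 look.py 8
```

```text
{'time': 18.025, 'joint_positions': [0.069, 0.5752, -0.5804, 1.6162, 0.3504, 1.0564, -0.5074], 'ee_pos': [0.6006, 0.1855, 0.1041], 'eef_rot': [0.6691, 0.7431, -0.0003, 0.0001], 'ft_force': [0.3507, 0.5086, -0.0911], 'width': 0.0005}
winch TCP [ -0.4 172.5 104.1] psi 90.0
```

View pics/s8z.png

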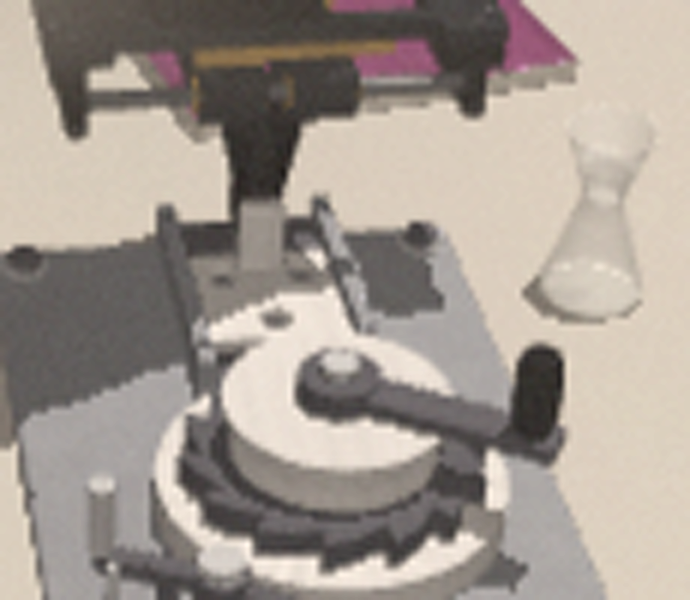

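View pics/t8z.png

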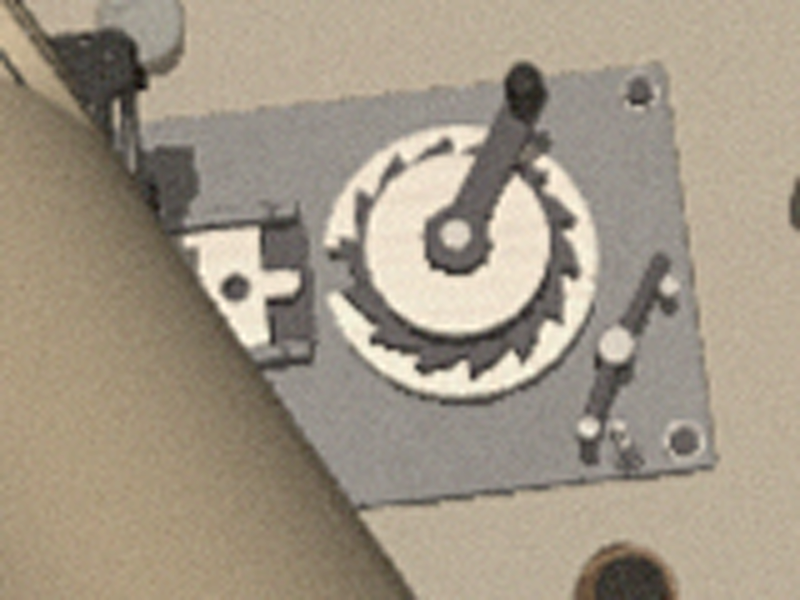

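>>> drive_tool --plan '[{"x": -0.004, "y": 0, "z": 0, "rx": 0, "ry": 0, "rz": 0, "fingers": 0}, {"x": -0.008, "y": 0, "z": 0, "rx": 0, "ry": 0, "rz": 0, "fingers": 0}, {"x": -0.012, "y": 0, "z": 0, "rx": 0, "ry": 0, "rz": 0, "fingers": 0}, {"x": -0.015, "y": 0, "z": 0, "rx": 0, "ry": 0, "rz": 0, "fingers": 0}, {"x": -0.018, "y": 0, "z": 0, "rx": 0, "ry": 0, "rz": 0, "fingers": 0}, {"x": -0.02, "y": 0, "z": 0, "rx": 0, "ry": 0, "rz": 0, "fingers": 0}, {"x": -0.022, "y": 0, "z": 0, "rx": 0, "ry": 0, "rz": 0, "fingers": 0}, {"x": -0.022, "y": 0, "z": 0, "rx": 0, "ry": 0, "rz": 0, "fingers": 0}]'

```text
time: 19.12
ee_pos: [0.603, 0.1641, 0.1043]
eef_rot: [0.669, 0.743, -0.0, 0.0]
ft_force: [-0.4, -0.1, -0.5]
width: 0.0004
```

```bash
python3 look.py 9
```

```text
{'time': 19.125, 'joint_positions': [0.1035, 0.5668, -0.5781, 1.6272, 0.3452, 1.0512, -0.4713], 'ee_pos': [0.603, 0.1641, 0.1043], 'eef_rot': [0.669, 0.7433, -0.0, 0.0002], 'ft_force': [-0.4498, -0.0672, -0.5284], 'width': 0.0004}
winch TCP [ -0.3 151.  104.3] psi 90.0
```

View pics/s9z.png

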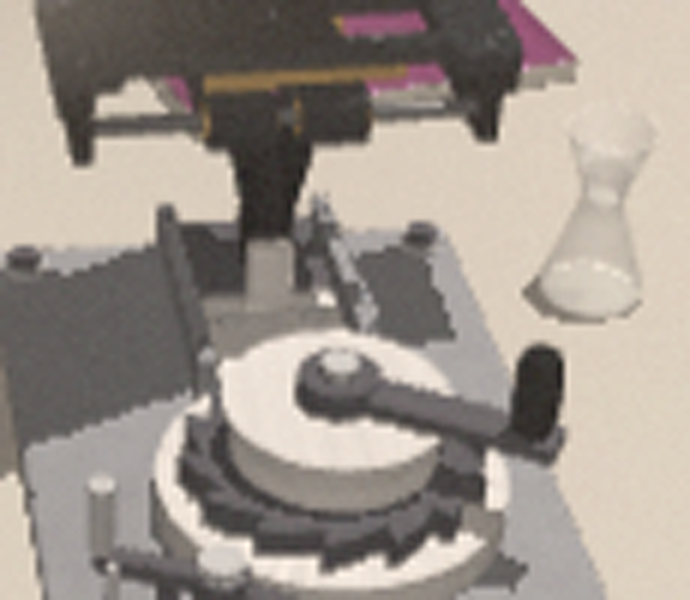

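View pics/t9z.png

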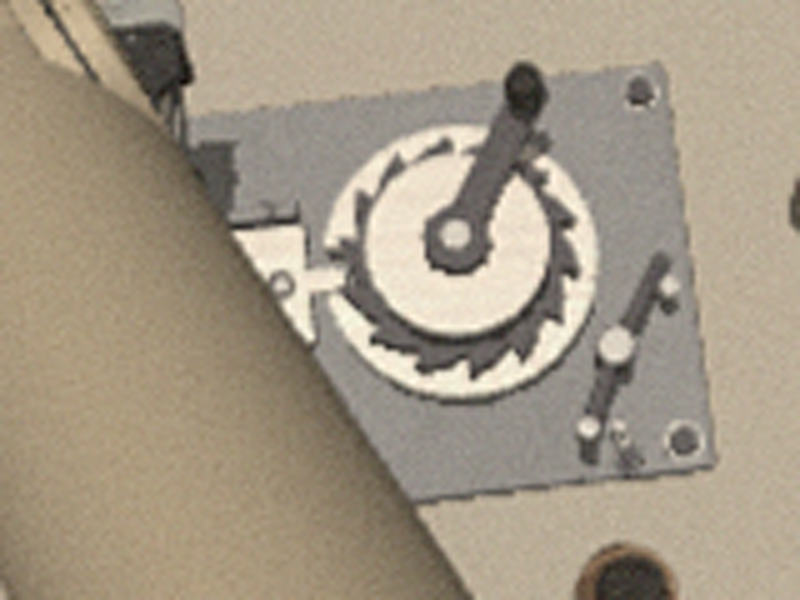

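>>> drive_tool --plan '[{"x": -0.001, "y": 0, "z": 0, "rx": 0, "ry": 0, "rz": 0, "fingers": 0}, {"x": -0.002, "y": 0, "z": 0, "rx": 0, "ry": 0, "rz": 0, "fingers": 0}, {"x": -0.003, "y": 0, "z": 0, "rx": 0, "ry": 0, "rz": 0, "fingers": 0}, {"x": -0.003, "y": 0, "z": 0, "rx": 0, "ry": 0, "rz": 0, "fingers": 0}]'

```text
time: 19.73
ee_pos: [0.6032, 0.1614, 0.1043]
eef_rot: [0.669, 0.743, 0.0, 0.0]
ft_force: [-0.1, 0.5, 1.0]
width: 0.0007
```

```bash
python3 look.py 10
```

```text
{'time': 19.725, 'joint_positions': [0.1081, 0.5658, -0.5779, 1.6286, 0.3443, 1.0506, -0.4663], 'ee_pos': [0.6032, 0.1614, 0.1043], 'eef_rot': [0.6689, 0.7433, 0.0, 0.0], 'ft_force': [-0.081, 0.4629, 1.0342], 'width': 0.0007}
winch TCP [ -0.3 148.2 104.3] psi 90.1
```

View pics/s10z.png

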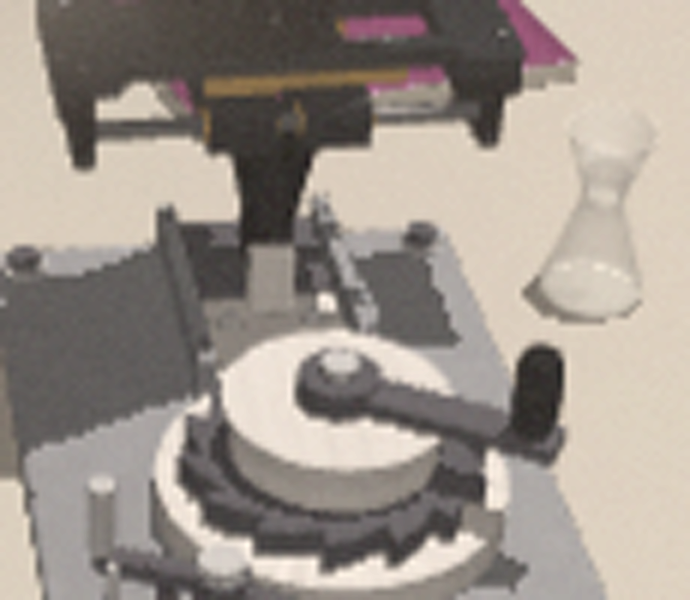

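View pics/t10z.png

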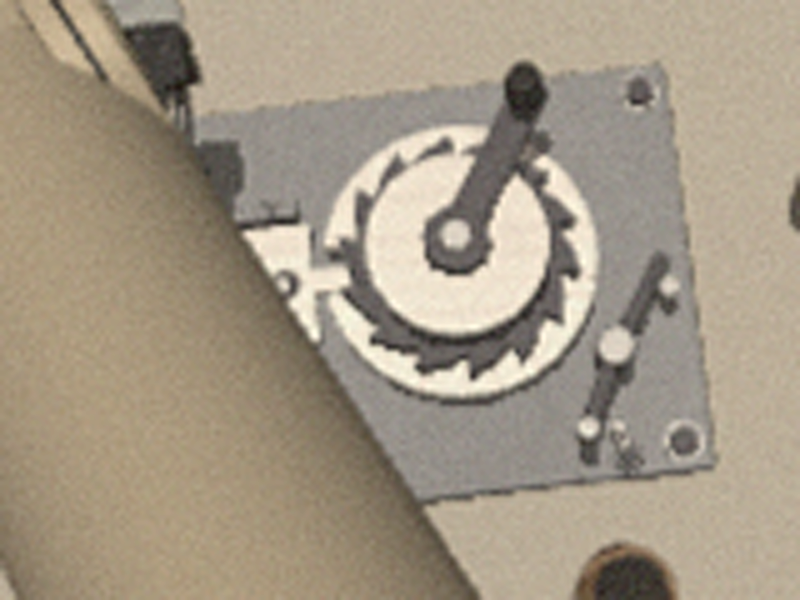

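Run:
```python
from h import *
c=viewer.camera('side')
for z in (49,56): print(z, np.round(proj(c,[w2w(x,126,z) for x in(-10,10)]+[w2w(x,126,z-31) for x in (-10,10)]),1).tolist())
np.set_printoptions(precision=1,suppress=True)
for v in range(188,202): print(v,inv(unproj(c,295,v)), c['color'][v,295])
t=viewer.camera('top')
for u,v in [(243,177),(250,178),(252,176),(249,192),(246,179)]: print(u,v,inv(unproj(t,u,v)),t['color'][v,u])
```

```text
49 [[291.4, 191.7], [299.2, 191.3], [290.9, 201.9], [298.5, 201.4]]
56 [[291.5, 189.4], [299.3, 188.9], [291.0, 199.6], [298.7, 199.1]]
188 [  0.8 135.7  53.2] [27 24 24]
189 [  1.1 136.4  49.7] [36 31 29]
190 [  1.7 138.4  45.4] [53 50 48]
191 [  0.2 130.6  47.5] [91 86 82]
192 [ -0.4 127.5  46.5] [100  95  89]
193 [ -1.2 123.   46.5] [97 92 86]
194 [ -0.6 125.1  42.1] [97 92 85]
195 [  0.1 127.5  37.4] [97 92 86]
196 [ -0.8 122.8  37.5] [98 93 88]
197 [  0.4 127.4  31.3] [96 90 85]
198 [ -0.4 123.3  31. ] [96 90 86]
199 [  0.2 125.2  26.6] [98 92 86]
200 [  0.3 124.8  23.8] [96 90 84]
201 [  0.4 124.4  21. ] [91 87 82]
243 177 [25.  97.  18.9] [151 140 127]
250 178 [20.  79.6 20.7] [152 143 131]
252 176 [27.3 75.1  9.6] [69 68 65]
249 192 [-14.6  85.8  17.7] [126 123 109]
246 179 [18.6 89.8 20.7] [146 138 126]
```

>>> drive_tool --plan '[{"x": 0.015, "y": 0, "z": 0, "rx": 0, "ry": 0, "rz": 0, "fingers": 0}, {"x": 0.03, "y": 0, "z": 0, "rx": 0, "ry": 0, "rz": 0, "fingers": 0}, {"x": 0.03, "y": 0, "z": -0.06, "rx": 0, "ry": 0, "rz": 0, "fingers": 0}, {"x": 0.03, "y": 0, "z": -0.12, "rx": 0, "ry": 0, "rz": 0, "fingers": 0}, {"x": 0.2, "y": -0.02, "z": -0.16, "rx": 0, "ry": 0, "rz": 0, "fingers": 0}, {"x": 0.2, "y": -0.02, "z": -0.16, "rx": 0, "ry": 0, "rz": 0, "fingers": 0}, {"x": 0.2, "y": -0.02, "z": -0.16, "rx": 0, "ry": 0, "rz": 0, "fingers": 0}, {"x": 0.2, "y": -0.02, "z": -0.16, "rx": 0, "ry": 0, "rz": 0, "fingers": 0}, {"x": 0.2, "y": -0.02, "z": -0.16, "rx": 0, "ry": 0, "rz": 0, "fingers": 0}]'

```text
time: 21.05
ee_pos: [0.5619, 0.3587, 0.2639]
eef_rot: [0.669, 0.744, -0.0, 0.0]
ft_force: [-0.0, -0.3, -0.0]
width: 0.0003
```

```bash
python3 look.py 11
python3 - <<'E'
from h import *
np.set_printoptions(precision=1,suppress=True)
t=viewer.camera('top')
for x,y in [(-22,135),(22,135),(-22,82),(22,82),(-22,108),(22,108),(0,108),(0,131),(0,68)]:
    u,v=np.round(proj(t,w2w(x,y,18))[0]).astype(int); print((x,y),np.median([inv(unproj(t,u+i,v+j))[2] for i in(-1,0,1) for j in (-1,0,1)]).round(1),t['color'][v,u])
E
```

```text
{'time': 21.05, 'joint_positions': [-0.1799, 0.5208, -0.6603, 1.3485, 0.3165, 1.3782, -0.7293], 'ee_pos': [0.5619, 0.3587, 0.2639], 'eef_rot': [0.6686, 0.7437, -0.0003, 0.0001], 'ft_force': [-0.0461, -0.2543, -0.0104], 'width': 0.0003}
winch TCP [-20.9 348.8 263.9] psi 90.1
(-22, 135) 18.8 [155 145 131]
(22, 135) 18.3 [155 146 133]
(-22, 82) 18.8 [164 159 146]
(22, 82) 19.2 [156 147 134]
(-22, 108) 17.9 [160 152 140]
(22, 108) 18.5 [160 150 137]
(0, 108) 18.8 [159 150 136]
(0, 131) 48.2 [145 141 127]
(0, 68) 19.0 [161 154 141]
```

View pics/t11z.png

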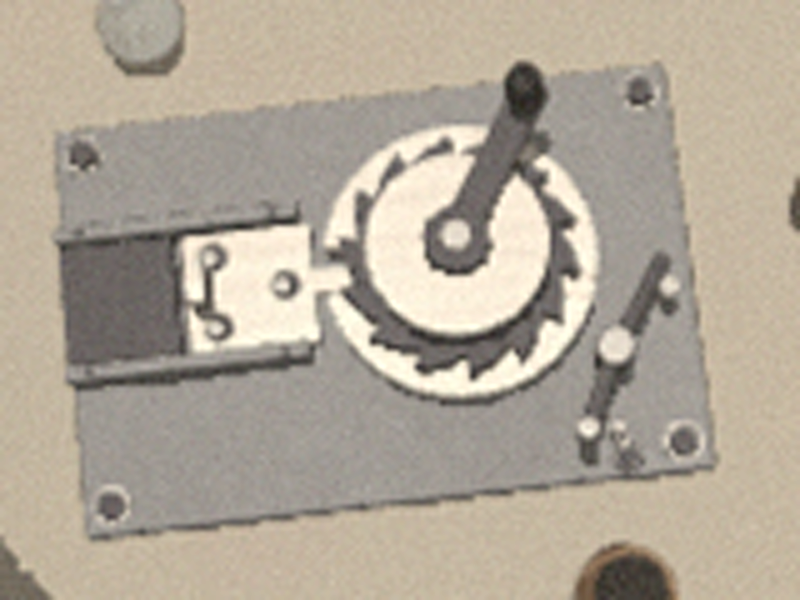

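View pics/s11.png

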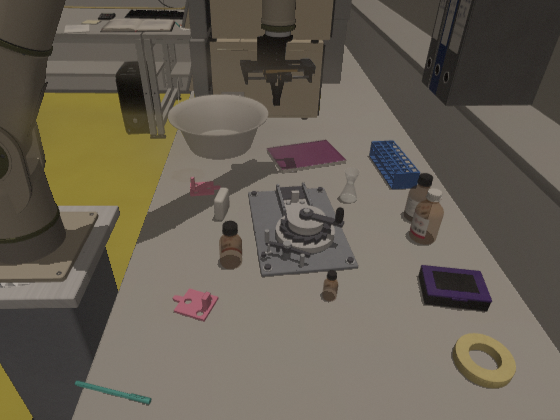

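View pics/s11z.png

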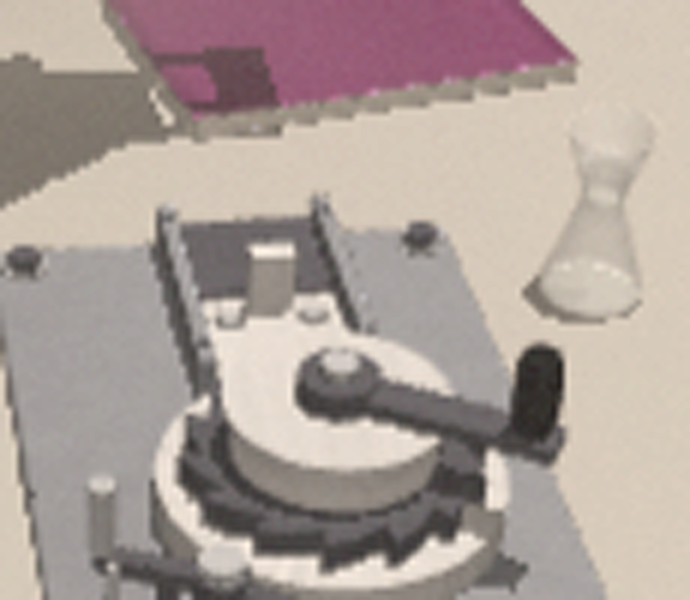

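Every check points to a locked plate. The plate is flat at about z 18 to 19, the studs stand in the three holes, the tongue is in the notch, the pawl is off and the bystanders are where they were. I'm handing it in.

```bash
python3 -c "
from h import *
print(workorder.close_job())"
```

```text
the job is handed in; nothing more can be done
None
```

The winch is in its locked rest position and the job is handed in at about 21 s of the 64 s allowed. Handing in gives no verdict.

**What I did, in order:**
1. I pushed the pawl pin towards +y until the pawl snapped off. It rested against its stop in every later picture.
2. I gripped the crank post lightly and eased the drum back from about 1.9 rad to home, at about 0.25 rad/s.
3. I pushed the plate's tab along the channel until the plate dropped onto the studs, then backed the arm away.

**Last checks, before handing in:**
- **Plate:** its top measured z 18–19 mm at seven points (18 expected when seated). The tab top was at 48 mm (49 expected), and a stud showed in each of the three holes.
- **Drum:** the tongue lies in the notch. Before the push, the notch was about 0.015 rad from home by image overlay.
- **Surroundings:** by eye, the bottles, flask and timer look unmoved compared with the first pictures. I did not measure them again.
- **Force:** the highest reading I saw was about 9 N, while turning the drum. Forces were read only at the end of each move.

**What failed or disagreed:**
- My first move call was refused because some fields were missing. It moved nothing.
- The top and side cameras disagreed by about 4 mm on the winch's y position. I used roughly the mean, and the fit came out right.

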